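# Load the café toaster with sandwich cages and start it

## Task

Get the café toaster going for the breakfast order: take the blue cover off it and lay it flat in the middle of the wooden board, slide the red browning selector all the way to its end stop at the large dark dot, and stand every sandwich cage from the rack in a toaster slot of its own, pushed in until it rests on the carriage. Once the selector is set and all the cages are in, press the red lever down until it catches and stays down with the cages sunk in the slots. Leave the coffee, pastries and other things on the counter where they are.

Things in the scene. Friction and masses are not known exactly. Their poses are not given: they have to be found in the camera images.
- toaster: fixed catering toaster 220 (x) by 260 (y) by 170 mm high; origin at the centre of its underside, -x is its front (towards the robot), z up. Flat top at 170 mm with four parallel slots that run along its x
- toast_lever (a joint): toaster lever, m pressed down: 0 = up, 0.040 = fully down. A spring of about 14 N (less the weight of the cages) pushes it up over the first 30 mm or so; then a catch snaps it down and holds it at 0.040. The lever carries the carriage on which the cages stand inside the toaster, so they sink 40 mm with it
- lever_top (a point): centre of the top face of the red lever knob (40 x 46 mm from above, 20 mm thick), which stands out from the toaster's front: its centre is 35 mm ahead of the front face; 155 mm above the counter when up, 115 mm when down
- browning (a joint): browning selector, m along its track: it slides along the toaster's +y from 0 (small pale dot) to the end stop at 0.100 (large dark dot, full browning); friction about 1.5 N
- browning_top (a point): centre of the top of the red selector grip: 28 mm along the toaster's x, 20 mm along its y, 32 mm tall (from 6 mm above the toaster's top). Its black track on the top's front edge is 40 mm wide and 6 mm tall
- cover: loose blue dust cover, a plate 130 (x) by 215 (y) by 10 mm with a wooden grip 24 mm thick (x), 70 mm long (y), rising to 46 mm; 0.25 kg; origin at the centre of its underside. At the start it lies over the slots
- board: fixed wooden board 160 (x) by 240 (y) by 12 mm for the cover; origin at the centre of its underside
- rack: fixed wooden rack 135 (x) by 235 (y) by 45 mm high with four slots along its x, 60 mm apart, in which the cages stand on the counter; origin at the centre of its underside
- slot_0 (a point): centre of the mouth of toaster slot 0 (slots 60 mm apart along y, slot 0 at -y), in the top face, axes as the toaster's: 117 mm long (x), 22 mm wide (y), bevelled edges; with the lever up the carriage lies 70 mm below the mouth, with it down 110 mm
- slot_1 (a point): centre of the mouth of toaster slot 1 (slots 60 mm apart along y, slot 0 at -y), in the top face, axes as the toaster's: 117 mm long (x), 22 mm wide (y), bevelled edges; with the lever up the carriage lies 70 mm below the mouth, with it down 110 mm
- slot_2 (a point): centre of the mouth of toaster slot 2 (slots 60 mm apart along y, slot 0 at -y), in the top face, axes as the toaster's: 117 mm long (x), 22 mm wide (y), bevelled edges; with the lever up the carriage lies 70 mm below the mouth, with it down 110 mm
- slot_3 (a point): centre of the mouth of toaster slot 3 (slots 60 mm apart along y, slot 0 at -y), in the top face, axes as the toaster's: 117 mm long (x), 22 mm wide (y), bevelled edges; with the lever up the carriage lies 70 mm below the mouth, with it down 110 mm
- cage_0: flat steel toasting cage with a sandwich in it, standing upright in the rack (may be absent): blade 105 mm wide (x), 16 mm thick (y), 95 mm high, with a black handle above it 30 mm wide (x), 14 mm thick (y), up to 145 mm; 0.13 kg; origin at the centre of its foot, z up; both faces alike
- cage_1: flat steel toasting cage with a sandwich in it, standing upright in the rack (may be absent): blade 105 mm wide (x), 16 mm thick (y), 95 mm high, with a black handle above it 30 mm wide (x), 14 mm thick (y), up to 145 mm; 0.13 kg; origin at the centre of its foot, z up; both faces alike
- cage_2: flat steel toasting cage with a sandwich in it, standing upright in the rack (may be absent): blade 105 mm wide (x), 16 mm thick (y), 95 mm high, with a black handle above it 30 mm wide (x), 14 mm thick (y), up to 145 mm; 0.13 kg; origin at the centre of its foot, z up; both faces alike
- cage_3: flat steel toasting cage with a sandwich in it, standing upright in the rack (may be absent): blade 105 mm wide (x), 16 mm thick (y), 95 mm high, with a black handle above it 30 mm wide (x), 14 mm thick (y), up to 145 mm; 0.13 kg; origin at the centre of its foot, z up; both faces alike
- cup_a: white cup of coffee on its saucer (one piece, 136 mm across, 75 mm tall), bystander; origin at the centre of its underside
- cup_b: a second such cup and saucer, bystander; origin at the centre of its underside
- plate_a: brass plate with croissants (200 mm across, about 75 mm tall), bystander; origin at the centre of its underside
- plate_b: white plate with a croissant (170 mm across, 40 mm tall), bystander; origin at the centre of its underside
- sugar_jar: amber sugar jar (72 mm across, 100 mm tall), bystander; origin at the centre of its underside
- syrup: green syrup bottle (66 mm across, 150 mm tall), bystander; origin at the centre of its underside
- milk_jug: steel milk jug with a handle (80 mm across, 90 mm tall), bystander; origin at the centre of its underside

How it is judged:
By the outcome, as a careful person would: the job done as asked, in the order asked, and still so for the second after the job is handed in, with the robot touching nothing.
Of cage_0, cage_1, cage_2, cage_3 only 2 to 4 are there at a start; the rules pass over those that are not, and their reading is None.
At some moment in a run one of cover may be knocked a few centimetres aside while the robot is not near it.
It also fails if it takes over 210 s, if anything falls off the work surface, if the arm or the gripper's body presses on something with over 40 N, if the wrist force passes 120 N, or if a joint passes its speed limit or range.

## Robot

A 7-joint arm with a two-finger parallel gripper is mounted at the origin on the work surface. World frame = base frame: x ahead of the robot, y to its left, z up, the work surface at z = 0. Lengths are in m, angles in rad, forces in N, time in s.
With the tool pointing down it reaches from about 0.425 to 0.875 m from the base axis. Payload 4.7 kg.
Tool frame: the origin (TCP) lies midway between the tips of the shut fingers; the grasp point (between the pads) lies 19 mm behind it; z points along the fingers, y is the line along which they close (so a half turn about z gives the same grasp; the last joint's range is limited). The gripper opens to 87 mm and grips with 3 to 60 N. Pads are 19 mm wide; open, the fingers measure 117 mm over their backs; the gripper's body (75 mm by 190 mm) begins 51 mm behind the grasp point.
Start: joints at [-1.233, 0.321, -0.07, 1.45, 0.023, 1.371, -0.057], TCP at [0.207, 0.616, 0.223] pointing down, gripper open.
Joint ranges: [-2.86, 2.86], [-0.3, 2.09], [-1.38, 1.24], [0.06, 2.45], [-1.56, 4.7], [0.09, 2.05], [-2.69, 2.69]. Speed limits (rad/s): [2.57, 2.57, 3.14, 3.14, 3.14, 3.14, 3.14].

## Interface

Orientations are given as a rotation vector (axis times angle).
In Python, from bench import ctrl gives the robot as it stands. The module is installed in compiled form; this text tells all that it offers.
- The arm moves only by the tool carry_out, never from a script. Its argument "steps" is a list of rows, each a list of 7 numbers: the turn, a rotation vector about the world's x, y, z in degrees, then the shift along the world's x, y, z in cm, then the opening, from 0 (shut) to 1 (fully open). A call has 1 to 12 rows; each row is the pose to reach, as a shift and turn from the pose commanded when the call began; what a row does not reach only later rows make up. A row lasts 1/10 s, in which the tool goes at most 50 mm and 8.59 degrees, less where a joint would pass 70% of its speed; a pose out of reach is approached as far as the arm can. A call with a gripper value outside its range is refused whole. The fingers move at their own pace and stop on an object; "squeeze" is the grip in N (left out, the last holds). Time passes only in rows, so rows that repeat a pose let the fingers close. It gives the time, the measured TCP pose, the force, the opening and the grip force at its end, in the units of the state.
- ctrl.get_state(): the state, without advancing time (a new reading comes with each control period).
- ctrl.get_image(name): name is "scene" or "side" or "wrist"; returns a dict with "pixels" (384x512x3 uint8, red, green, blue), "camera_matrix" (3x3 intrinsics, pixels), "cam_to_world" (4x4, takes a point from camera to world coordinates); the wrist camera has in their place "T_tool_cam" (4x4, takes a point from camera to tool coordinates, whose origin is the TCP and whose axes are the flange's). Camera axes: x right, y down, z forward; pixel columns grow to the right and rows downward; lengths in m; the calibration is good to about 2 mm. A picture is of the moment at which its call begins: read the wrist's pose just before it. There is no depth.
- ctrl.close_job(): hands the job in; it is judged then, once.
The state is a dict: "time": time; "joint_positions": joint angles; "qd": joint speeds; "joint_torque": joint torques, N m; "position": TCP position; "tool_rot": TCP orientation; "ft_force": force on the tool from outside, world axes, zero at the start; "torque": the same for the moment, N m; "grip_width": opening from 0.0 (shut) to 1.0 (fully open); "grip_force": force on a finger pad.
Only numpy, scipy, OpenCV 4.12 (cv2) and the standard library are available. Lean on these libraries where they do the work, as an engineer would, in place of code of your own. Each camera call takes 0.05 s, during which the arm holds its last target. There are 200 camera calls.

## Working session

There is one attempt and no reset: what is moved stays moved. The work goes in short steps, Python scripts to look and compute and a tool call to move; the robot and the scene stay as the last step left them, time stands still between calls to the robot, and variables do not carry over. Pictures are saved under pics/ and viewed, at most 14 in all, crops included, and the job is handed in when it is done.

Besides the shell and the picture viewer there is one more tool, called after "Emit:" as name(argument=value, ...), one argument or row to a line, values as JSON. carry_out: Moves the arm, as the interface text tells. Its arguments: {"type":"object","properties":{"steps":{"type":"array","items":{"type":"array","items":{"type":"number"}}},"squeeze":{"type":"number"}},"required":["steps"]}

```bash
mkdir -p pics
python3 - <<'E'
from bench import ctrl
import cv2,numpy as np,pickle
s=ctrl.get_state(); print(s['position'],s['tool_rot'],s['ft_force'],s['grip_width'])
d={'state':s}
for n in ['scene','side','wrist']:
    d[n]=ctrl.get_image(n); cv2.imwrite(f'pics/{n}0.png',d[n]['pixels'][:,:,::-1])
    for k in d[n]:
        if k!='pixels': print(n,k,np.round(d[n][k],3).tolist())
pickle.dump(d,open('d0.pkl','wb'))
E
```

```text
[0.20667263 0.61568385 0.22144686] [-5.06310759e-01 -3.10030871e+00  2.97584089e-03] [-0.212789    0.21829051  0.63127821] 1.0011519277480097
scene camera_matrix [[378.531, 0.0, 258.223], [0.0, 378.531, 194.791], [0.0, 0.0, 1.0]]
scene cam_to_world [[0.675, 0.511, -0.532, 1.343], [0.738, -0.474, 0.48, -0.716], [-0.007, -0.717, -0.697, 1.171], [0.0, 0.0, 0.0, 1.0]]
side camera_matrix [[346.547, 0.0, 256.787], [0.0, 346.547, 197.672], [0.0, 0.0, 1.0]]
side cam_to_world [[0.952, -0.164, 0.258, 0.225], [-0.305, -0.554, 0.774, -1.063], [0.016, -0.816, -0.578, 0.94], [0.0, 0.0, 0.0, 1.0]]
wrist camera_matrix [[286.948, 0.0, 254.15], [0.0, 286.948, 184.192], [0.0, 0.0, 1.0]]
wrist T_tool_cam [[0.001, -0.965, -0.262, 0.072], [1.0, 0.001, -0.0, -0.0], [0.0, -0.262, 0.965, -0.161], [0.0, 0.0, 0.0, 1.0]]
```

View pics/scene0.png

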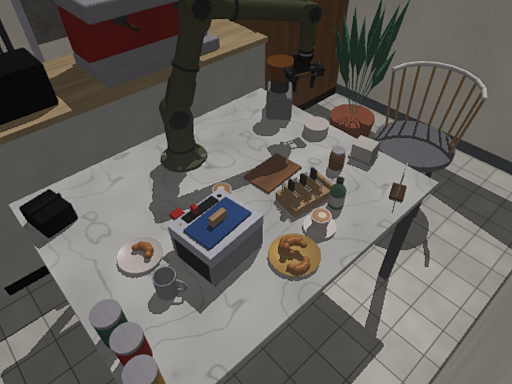

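View pics/side0.png

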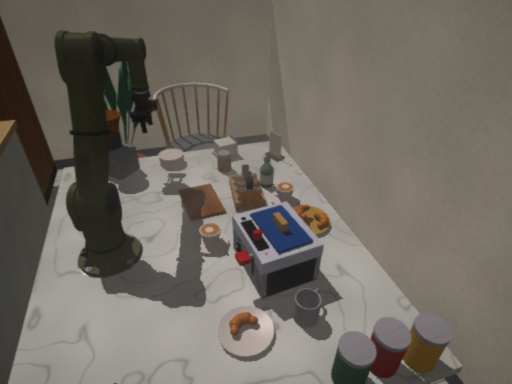

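Scene shows the toaster at about (217,225) with its cover on, the board at (272,172), and the rack at (305,192) with about three cages. The side view shows the same with the toaster at (275,240). I'll zoom in on both.

```bash
cat > h.py <<'E'
import numpy as np,cv2,pickle
from scipy.spatial.transform import Rotation as R
def T_of(im,st=None):
    if 'cam_to_world' in im: return np.array(im['cam_to_world'])
    T=np.eye(4);T[:3,:3]=R.from_rotvec(st['tool_rot']).as_matrix();T[:3,3]=st['position'];return T@np.array(im['T_tool_cam'])
def plane(im,uv,z,st=None):
    T=T_of(im,st);K=np.array(im['camera_matrix']);uv=np.atleast_2d(uv).astype(float)
    d=(T[:3,:3]@np.linalg.inv(K)@np.c_[uv,np.ones(len(uv))].T).T
    return T[:3,3]+d*((z-T[2,3])/d[:,2])[:,None]
def proj(im,P,st=None):
    T=np.linalg.inv(T_of(im,st));K=np.array(im['camera_matrix']);P=np.atleast_2d(P)
    c=(T[:3,:3]@P.T).T+T[:3,3];q=(K@c.T).T;return q[:,:2]/q[:,2:]
def mask(im,lo,hi,roi=None):
    hsv=cv2.cvtColor(im['pixels'],cv2.COLOR_RGB2HSV);m=cv2.inRange(hsv,np.array(lo),np.array(hi))
    if roi:
        r=np.zeros_like(m);x0,y0,x1,y1=roi;r[y0:y1,x0:x1]=255;m&=r
    return m
def blobs(m,amin=15):
    cs,_=cv2.findContours(m,cv2.RETR_EXTERNAL,cv2.CHAIN_APPROX_NONE);return sorted([c for c in cs if cv2.contourArea(c)>amin],key=cv2.contourArea,reverse=True)
E
python3 - <<'E'
from h import *
d=pickle.load(open('d0.pkl','rb'))
a=d['scene']['pixels'][145:285,160:360];b=d['side']['pixels'][150:300,170:350]
cv2.imwrite('pics/s1.png',cv2.resize(a,None,fx=4,fy=4,interpolation=cv2.INTER_CUBIC)[:,:,::-1])
cv2.imwrite('pics/s2.png',cv2.resize(b,None,fx=4,fy=4,interpolation=cv2.INTER_CUBIC)[:,:,::-1])
for n,z in [('scene',.18),('side',.18)]:
    im=d[n]
    for nm,lo,hi in [('blue',(105,120,40),(125,255,255)),('red',(170,120,60),(180,255,255)),('red0',(0,190,60),(6,255,255))]:
        for c in blobs(mask(im,lo,hi,(150,150,350,290)),8)[:4]:
            M=cv2.minAreaRect(c);p=plane(im,cv2.boxPoints(M),z)
            print(n,nm,cv2.contourArea(c),np.round(M[0],1),np.round(p[:,:2],3).tolist())
E
```

```text
scene blue 1612.0 [217.  221.5] [[0.541, -0.34], [0.49, -0.092], [0.638, -0.116], [0.671, -0.347]]
side blue 1415.0 [280.7 227.4] [[0.51, -0.137], [0.645, -0.047], [0.66, -0.322], [0.544, -0.38]]
side red0 45.5 [242.3 255.7] [[0.412, -0.311], [0.444, -0.306], [0.442, -0.339], [0.411, -0.344]]
```

View pics/s1.png

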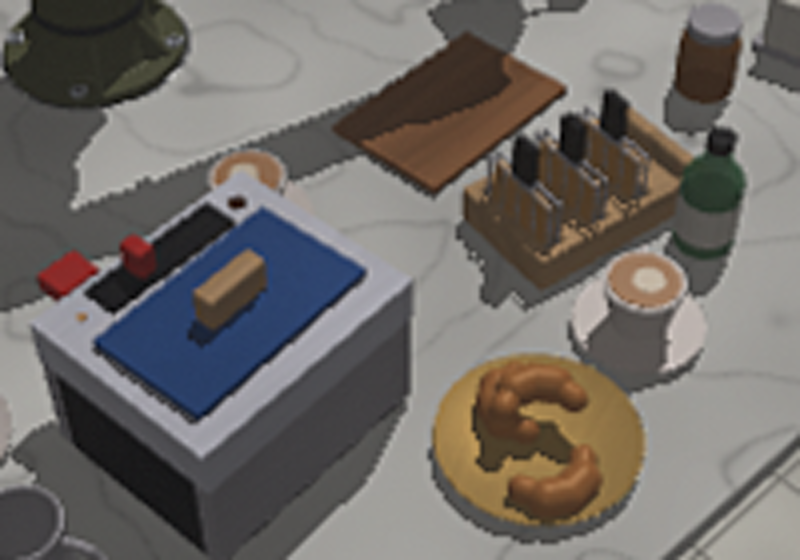

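View pics/s2.png

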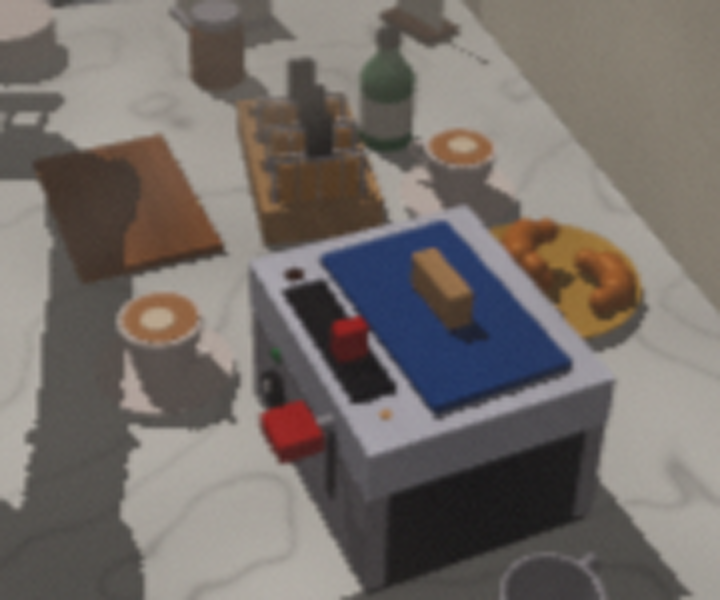

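Scene crop: the toaster (slots under the cover) is lower left, with the selector grip at the pale-dot end at (138,255), the lever at (68,275), three cages in the rack, and a clear board. The side crop matches. I'll fit rigid rectangles to the corner pixels.

```bash
cat >> h.py <<'E'
def rigid(model,pts):
    m,p=np.array(model,float)[:,:2],np.array(pts)[:,:2];mc,pc=m.mean(0),p.mean(0)
    a,b=m-mc,p-pc;t=np.arctan2((a[:,0]*b[:,1]-a[:,1]*b[:,0]).sum(),(a*b).sum());c,s=np.cos(t),np.sin(t);Rm=np.array([[c,-s],[s,c]])
    o=pc-Rm@mc;res=p-(m@Rm.T+o);return o,np.degrees(t),np.abs(res).max()
E
python3 - <<'E'
from h import *
d=pickle.load(open('d0.pkl','rb'))
off={'scene':np.array([160,145.]),'side':np.array([170,150.])}
def rect(a,b): return [(-a/2,b/2),(-a/2,-b/2),(a/2,-b/2),(a/2,b/2)]  # +y front, -y front, -y back, +y back
obj={'toaster':(.17,rect(.22,.26),{'scene':[(243,178),(35,325),(203,457),(412,280)],'side':[(250,263),(372,460),(612,380),(462,208)]}),
'cover':(.18,rect(.13,.215),{'scene':[(263,208),(98,343),(195,415),(365,272)],'side':[(323,255),(437,410),(570,365),(440,222)]}),
'board':(.012,rect(.16,.24),{'scene':[(467,33),(335,130),(433,193),(565,92)],'side':[(35,162),(85,280),(225,248),(160,135)]}),
'lever':(.155,rect(.04,.046),{'scene':[(70,252),(40,276),(55,292),(97,268)],'side':[(262,420),(280,446),(325,433),(303,403)]})}
for k,(z,m,v) in obj.items():
    ps=[]
    for n in v:
        p=plane(d[n],(np.array(v[n])+.5)/4-.5+off[n],z);ps.append(p);o,t,r=rigid(m,p);print(k,n,np.round(o,4),round(t,1),round(r,4))
    print(k,'avg',*rigid(m,np.mean(ps,0)))
# handle tops, z .145 ; selector top z .208
for nm,z,v in [('cageh',.145,{'scene':[(523,138),(571,115),(614,93)],'side':[(320,85),(310,75),(300,60)]}),('sel',.208,{'scene':[(137,240)],'side':[(350,322)]}),('grip',.216,{'scene':[(236,268)],'side':[(438,268)]}),
 ('rack',.045,{'scene':[(465,195),(543,260),(697,165),(630,105)],'side':[(237,100),(265,215),(385,205),(340,95)]})]:
    for n in v: print(nm,n,np.round(plane(d[n],np.array(v[n])/4+off[n],z)[:,:2],3).tolist())
E
```

```text
toaster scene [ 0.5742 -0.225 ] 6.2 0.0063
toaster side [ 0.5712 -0.2272] 6.5 0.003
toaster avg [ 0.57270843 -0.22607532] 6.386598788639607 0.004687274349201853
cover scene [ 0.5882 -0.2265] 7.6 0.0053
cover side [ 0.5862 -0.2282] 8.0 0.0055
cover avg [ 0.58720999 -0.22739134] 7.8217040111489124 0.004412525782062748
board scene [0.3914 0.234 ] 4.7 0.0054
board side [0.3882 0.2332] 5.2 0.003
board avg [0.38981327 0.23360152] 4.956072211756445 0.003529969622671103
lever scene [ 0.4317 -0.3014] 4.7 0.0073
lever side [ 0.4349 -0.3023] 10.2 0.0073
lever avg [ 0.43330394 -0.30184151] 7.438051642250628 0.005891314978809403
cageh scene [[0.584, 0.147], [0.593, 0.209], [0.6, 0.267]]
cageh side [[0.613, 0.205], [0.608, 0.229], [0.607, 0.264]]
sel scene [[0.492, -0.255]]
sel side [[0.498, -0.257]]
grip scene [[0.585, -0.215]]
grip side [[0.587, -0.221]]
rack scene [[0.532, 0.12], [0.654, 0.112], [0.67, 0.338], [0.554, 0.361]]
rack side [[0.553, 0.359], [0.524, 0.118], [0.656, 0.099], [0.678, 0.334]]
```

All consistent. I'll move up and over the rack for a closer wrist view.

Emit:
carry_out(
  steps=[
    [0,0,0,5,-5,10,1],
    [0,0,0,5,-5,13,1],
    [0,0,25,39.5,-39,13,1],
    [0,0,25,39.5,-39,13,1],
    [0,0,25,39.5,-39,13,1],
    [0,0,25,39.5,-39,13,1],
    [0,0,25,39.5,-39,13,1],
    [0,0,25,39.5,-39,13,1],
    [0,0,25,39.5,-39,13,1],
    [0,0,25,39.5,-39,13,1],
    [0,0,25,39.5,-39,13,1],
    [0,0,25,39.5,-39,13,1],
  ],
)

```text
time: 1.35
position: [0.5933, 0.2341, 0.3514]
tool_rot: [0.177, -3.136, -0.0]
ft_force: [-0.2, 0.9, -0.9]
grip_width: 1.001
grip_force: 0.0
```

Emit:
carry_out(
  steps=[
    [0,0,0,0,0,0,1],
    [0,0,0,0,0,0,1],
    [0,0,0,0,0,0,1],
    [0,0,0,0,0,0,1],
  ],
)

```text
time: 1.75
position: [0.5912, 0.2375, 0.3512]
tool_rot: [0.181, -3.136, -0.001]
ft_force: [-0.2, -0.0, -0.3]
grip_width: 1.0
grip_force: 0.0
```

```bash
cat > snap.py <<'E'
import sys
from bench import ctrl
from h import *
n,name=sys.argv[1:3]
s=ctrl.get_state();im=ctrl.get_image(n);pickle.dump((s,im),open(name+'.pkl','wb'));cv2.imwrite(f'pics/{name}.png',im['pixels'][:,:,::-1])
Rm=R.from_rotvec(s['tool_rot']).as_matrix()
print(round(s['time'],2),np.round(s['position'],4),'yaw_y',round(np.degrees(np.arctan2(Rm[1,1],Rm[0,1])),2),'zax',np.round(Rm[:,2],4),'q',np.round(s['joint_positions'],2),'F',np.round(s['ft_force'],1),s['grip_width'])
E
python3 snap.py wrist w1
```

```text
1.75 [0.5912 0.2375 0.3512] yaw_y 96.62 zax [-7.e-04  7.e-04 -1.e+00] q [-0.6   0.27  0.23  1.27 -0.06  1.61  1.31] F [-0.2 -0.  -0.3] 1.0002879115548404
```

View pics/w1.png

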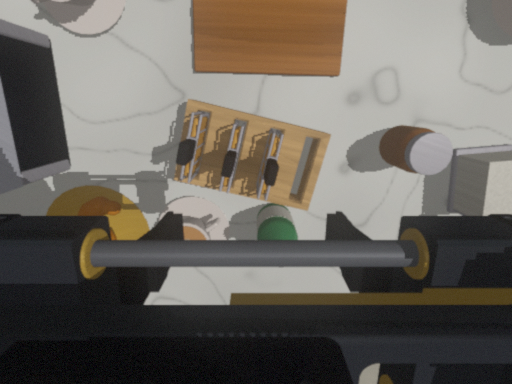

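The wrist view shows the rack tilted, with three cages at (188,150), (231,160), (271,170) and an empty fourth slot at (303,167). Next, over the toaster.

Emit:
carry_out(
  steps=[
    [0,0,-88.8,0,-46.5,1,1],
    [0,0,-88.8,0,-46.5,1,1],
    [0,0,-88.8,0,-46.5,1,1],
    [0,0,-88.8,0,-46.5,1,1],
    [0,0,-88.8,0,-46.5,1,1],
    [0,0,-88.8,0,-46.5,1,1],
    [0,0,-88.8,0,-46.5,1,1],
    [0,0,-88.8,0,-46.5,1,1],
    [0,0,-88.8,0,-46.5,1,1],
    [0,0,-88.8,0,-46.5,1,1],
    [0,0,-88.8,0,-46.5,1,1],
    [0,0,-88.8,0,-46.5,1,1],
  ],
)

```text
time: 3.0
position: [0.5923, -0.229, 0.3613]
tool_rot: [-2.068, -2.365, -0.0]
ft_force: [0.4, 0.2, -0.0]
grip_width: 1.007
grip_force: 0.0
```

Emit:
carry_out(
  steps=[
    [0,0,0,0,0,0,1],
    [0,0,0,0,0,0,1],
    [0,0,0,0,0,0,1],
  ],
)

```text
time: 3.3
position: [0.5926, -0.2283, 0.3615]
tool_rot: [2.066, 2.367, 0.001]
ft_force: [-0.0, 0.5, -0.2]
grip_width: 0.998
grip_force: 0.0
```

```bash
python3 snap.py wrist w2
python3 - <<'E'
from h import *
s,im=pickle.load(open('w1.pkl','rb'))
p=plane(im,[(188,100),(174,178),(306,208),(329,133)],.045,s);print(np.round(p[:,:2],3).tolist())
# order -y front,-y back,+y back,+y front
print('rack',rigid([(-.0675,-.1175),(.0675,-.1175),(.0675,.1175),(-.0675,.1175)],p))
s,im=pickle.load(open('w2.pkl','rb'))
for c in blobs(mask(im,(105,120,40),(125,255,255)),300):
    M=cv2.minAreaRect(c);b=cv2.boxPoints(M);print('cover',np.round(b,1).tolist(),np.round(plane(im,b,.18,s)[:,:2],3).tolist(), plane(im,M[0],.18,s))
E
```

```text
3.3 [ 0.5926 -0.2283  0.3615] yaw_y 7.78 zax [ 3.e-04  3.e-04 -1.e+00] q [-0.18  0.3   0.67  1.27 -0.18  1.63  0.6 ] F [-0.   0.5 -0.2] 0.9981759773227028
[[0.523, 0.125], [0.651, 0.109], [0.678, 0.338], [0.547, 0.354]]
rack (array([0.59972863, 0.23157732]), np.float64(-6.624261248245199), np.float64(0.0034848193459932064))
cover [[193.0, 72.0], [304.0, 72.0], [304.0, 239.0], [193.0, 239.0]] [[0.51, -0.13], [0.633, -0.114], [0.67, -0.315], [0.527, -0.334]] [[ 0.58396451 -0.21541318  0.18      ]]
```

View pics/w2.png

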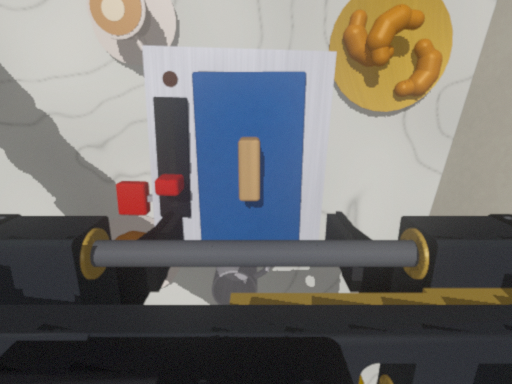

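The cover is aligned with the gripper and its grip's top is at about (250,169). The lever is at (133,198), the selector at (169,184), and the dark dot at (170,79).

Run:
```python
from h import *
s,im=pickle.load(open('w2.pkl','rb'))
def tf(p):
    c=R.from_euler('z',-6.4,degrees=True).as_matrix();return np.round((c@(p-np.array([.5727,-.2261,0])).T).T[:,:2],4).tolist()
for c in blobs(mask(im,(8,60,90),(25,255,255),(225,125,275,215)),100)[:1]:
    x,y,w,h=cv2.boundingRect(c);print('grip box',x,y,w,h)
q=plane(im,[(239,138),(260,138),(260,200),(239,200),(249.5,169)],.216,s);print('grip',np.round(q[:,:2],4).tolist())
for nm,z,lo,hi in [('red',.155,(0,150,60),(6,255,255)),('red',.155,(172,150,60),(180,255,255))]:
    for c in blobs(mask(im,lo,hi,(100,150,200,230)),30): print(nm,cv2.boundingRect(c))
print('corners',tf(plane(im,[(146,50),(335,53)],.17,s)))
print('cov corners far',np.round(plane(im,[(195,72),(304,72)],.18,s)[:,:2],4).tolist())
print('lever',plane(im,[(133,198)],.155,s),tf(plane(im,[(133,198)],.155,s)))
print('sel',tf(plane(im,[(171,181)],.208,s)))
print('dot',tf(plane(im,[(170,79)],.17,s)))
print('track',tf(plane(im,[(155,97),(189,97),(158,217),(189,217)],.176,s)))
```

```text
grip box 239 138 21 63
grip [[0.5714, -0.1921], [0.5935, -0.1891], [0.6033, -0.2576], [0.5799, -0.2608], [0.5869, -0.2239]]
red (117, 182, 32, 33)
red (156, 175, 23, 21)
red (174, 175, 8, 20)
corners [[-0.1059, 0.1251], [0.1079, 0.1272]]
cov corners far [[0.5124, -0.1301], [0.6331, -0.1136]]
lever [[ 0.43753438 -0.29803363  0.155     ]] [[-0.1423, -0.0564]]
sel [[-0.0744, -0.0172]]
dot [[-0.0804, 0.0948]]
track [[-0.0971, 0.0743], [-0.0578, 0.0752], [-0.1031, -0.0744], [-0.063, -0.0734]]
```

Emit:
carry_out(
  steps=[
    [0,0,0,-0.6,0.3,-8,1],
    [0,0,0,-0.6,0.3,-13,1],
    [0,0,0,-0.6,0.3,-16,1],
    [0,0,0,-0.6,0.3,-17.5,1],
    [0,0,0,-0.6,0.3,-17.5,1],
    [0,0,0,-0.6,0.3,-17.5,0],
    [0,0,0,-0.6,0.3,-17.5,0],
    [0,0,0,-0.6,0.3,-17.5,0],
    [0,0,0,-0.6,0.3,-17.5,0],
    [0,0,0,-0.6,0.3,-17.5,0],
    [0,0,0,-0.6,0.3,-17.5,0],
    [0,0,0,-0.6,0.3,-17.5,0],
  ],
  squeeze=30,
)

```text
time: 4.55
position: [0.5863, -0.2263, 0.1865]
tool_rot: [2.068, 2.365, 0.0]
ft_force: [-0.7, 0.1, -0.6]
grip_width: 0.447
grip_force: 0.0
```

Emit:
carry_out(
  steps=[
    [0,0,0,0,0,2,0],
    [0,0,0,0,0,5,0],
    [0,0,0,0,0,9,0],
    [0,0,0,0,0,12,0],
    [0,0,0,0,0,12,0],
  ],
)

```text
time: 5.05
position: [0.5881, -0.2276, 0.3116]
tool_rot: [2.063, 2.359, 0.006]
ft_force: [-0.4, -0.8, -0.8]
grip_width: 0.03
grip_force: 0.0
```

The fingers were slower than I allowed for, and the lift came up empty. I'll reopen and look again.

Emit:
carry_out(
  steps=[
    [0,0,0,0.4,0,5,1],
    [0,0,0,0.4,0,5,1],
    [0,0,0,0.4,0,5,1],
    [0,0,0,0.4,0,5,1],
    [0,0,0,0.4,0,5,0.8],
    [0,0,0,0.4,0,5,0.8],
    [0,0,0,0.4,0,5,0.8],
    [0,0,0,0.4,0,5,0.8],
  ],
)

```text
time: 5.85
position: [0.5902, -0.2263, 0.3561]
tool_rot: [-2.068, -2.364, 0.0]
ft_force: [-0.8, -0.6, -0.4]
grip_width: 0.674
grip_force: 0.0
```

```bash
python3 snap.py wrist w3
python3 - <<'E'
from h import *
s,im=pickle.load(open('w3.pkl','rb'))
for c in blobs(mask(im,(8,60,90),(25,255,255),(200,105,300,235)),100)[:2]:
    x,y,w,h=cv2.boundingRect(c);print('grip box',x,y,w,h,plane(im,(x+w/2-.5,y+(h-1)/2),.216,s))
for c in blobs(mask(im,(105,120,40),(125,255,255)),300): print('blue',cv2.boundingRect(c),cv2.minAreaRect(c)[2])
E
```

```text
5.85 [ 0.5902 -0.2263  0.3561] yaw_y 7.65 zax [-3.e-04  1.e-04 -1.e+00] q [-0.18  0.29  0.67  1.29 -0.18  1.62  0.59] F [-0.8 -0.6 -0.4] 0.6744332533304419
grip box 240 140 22 65 [[ 0.58592825 -0.22383362  0.216     ]]
blue (194, 74, 113, 166) 90.0
```

Emit:
carry_out(
  steps=[
    [0,0,0,-0.4,0.2,-8,0.7],
    [0,0,0,-0.4,0.2,-13,0.7],
    [0,0,0,-0.4,0.2,-16,0.7],
    [0,0,0,-0.4,0.2,-17,0.7],
    [0,0,0,-0.4,0.2,-17,0],
    [0,0,0,-0.4,0.2,-17,0],
    [0,0,0,-0.4,0.2,-17,0],
    [0,0,0,-0.4,0.2,-17,0],
    [0,0,0,-0.4,0.2,-17,0],
    [0,0,0,-0.4,0.2,-17,0],
    [0,0,0,-0.4,0.2,-17,0],
    [0,0,0,-0.4,0.2,-17,0],
  ],
  squeeze=30,
)

```text
time: 7.1
position: [0.5864, -0.2244, 0.1869]
tool_rot: [2.068, 2.364, 0.0]
ft_force: [-1.1, 0.3, 2.9]
grip_width: 0.273
grip_force: 30.0
```

Emit:
carry_out(
  steps=[
    [0,0,0,0,0,0,0],
    [0,0,0,0,0,0,0],
    [0,0,0,0,0,0,0],
    [0,0,0,0,0,0,0],
  ],
)

```text
time: 7.5
position: [0.5864, -0.2244, 0.1868]
tool_rot: [2.068, 2.364, 0.0]
ft_force: [-1.9, 0.0, 4.6]
grip_width: 0.269
grip_force: 30.0
```

Emit:
carry_out(
  steps=[
    [0,0,0,0,0,2,0],
    [0,0,0,0,0,5,0],
    [0,0,0,0,0,9,0],
    [0,0,0,0,0,12,0],
    [0,0,0,0,0,12,0],
  ],
)

```text
time: 8.0
position: [0.5879, -0.2252, 0.3101]
tool_rot: [2.064, 2.36, 0.004]
ft_force: [0.4, -0.7, -1.9]
grip_width: 0.277
grip_force: 30.0
```

Emit:
carry_out(
  steps=[
    [0,0,-2.7,-5,11,0,0],
    [0,0,-2.7,-19.8,45.9,0,0],
    [0,0,-2.7,-19.8,45.9,0,0],
    [0,0,-2.7,-19.8,45.9,0,0],
    [0,0,-2.7,-19.8,45.9,0,0],
    [0,0,-2.7,-19.8,45.9,0,0],
    [0,0,-2.7,-19.8,45.9,0,0],
    [0,0,-2.7,-19.8,45.9,0,0],
    [0,0,-2.7,-19.8,45.9,0,0],
    [0,0,-2.7,-19.8,45.9,0,0],
    [0,0,-2.7,-19.8,45.9,0,0],
    [0,0,-2.7,-19.8,45.9,0,0],
  ],
)

```text
time: 9.2
position: [0.387, 0.2352, 0.3042]
tool_rot: [2.119, 2.319, -0.006]
ft_force: [0.2, -0.9, -2.0]
grip_width: 0.276
grip_force: 30.0
```

Emit:
carry_out(
  steps=[
    [0,0,0,0,0,-3,0],
    [0,0,0,0,0,-6,0],
    [0,0,0,0,0,-10,0],
    [0,0,0,0,0,-15,0],
    [0,0,0,0,0,-20,0],
    [0,0,0,0,0,-20,0],
    [0,0,0,0,0,-20,0],
    [0,0,0,0,0,-20,0],
  ],
)

```text
time: 10.0
position: [0.3904, 0.2353, 0.1089]
tool_rot: [2.124, 2.313, 0.007]
ft_force: [0.8, 0.5, -2.5]
grip_width: 0.273
grip_force: 30.0
```

```bash
python3 snap.py wrist w4; python3 snap.py side s4 >/dev/null
```

```text
10.0 [0.3904 0.2353 0.1089] yaw_y 4.88 zax [ 0.0037  0.0026 -1.    ] q [-0.77 -0.01  0.17  2.06  0.    1.08 -0.52] F [ 0.8  0.5 -2.5] 0.2732028362593688
```

View pics/w4.png

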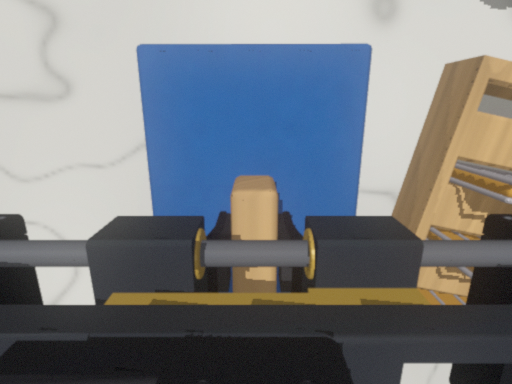

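The cover is held straight (corners (140,45), (369,45)) and hides the board beneath it. Lowering.

Emit:
carry_out(
  steps=[
    [0,0,0,0,-0.1,-3,0],
    [0,0,0,0,-0.1,-6,0],
    [0,0,0,0,-0.1,-7,0],
    [0,0,0,0,-0.1,-7.6,0],
    [0,0,0,0,-0.1,-7.9,0],
    [0,0,0,0,-0.1,-8,0],
    [0,0,0,0,-0.1,-8,0],
  ],
)

```text
time: 10.8
position: [0.3892, 0.2343, 0.0288]
tool_rot: [2.124, 2.315, 0.002]
ft_force: [-3.7, -1.7, 6.3]
grip_width: 0.277
grip_force: 30.0
```

Emit:
carry_out(
  steps=[
    [0,0,0,0,0,0,0.7],
    [0,0,0,0,0,0,0.7],
    [0,0,0,0,0,0,0.7],
    [0,0,0,0,0,0,0.7],
    [0,0,0,0,0,0,0.7],
    [0,0,0,0,0,0,0.7],
    [0,0,0,0,0,0,0.7],
    [0,0,0,0,0,4,0.7],
    [0,0,0,0,0,8,0.7],
    [0,0,0,0,0,12,0.7],
    [0,0,0,0,0,17,0.7],
    [0,0,0,3,-2,22,0.5],
  ],
)

```text
time: 12.0
position: [0.4107, 0.22, 0.2397]
tool_rot: [-2.115, -2.321, -0.003]
ft_force: [1.9, -0.1, 0.3]
grip_width: 0.665
grip_force: 0.0
```

Emit:
carry_out(
  steps=[
    [0,0,0,11,-20,8,0.5],
    [0,0,0,11,-20,8,0],
    [0,0,0,11,-20,8,0],
    [0,0,0,11,-20,8,0],
    [0,0,0,11,-20,8,0],
    [0,0,0,11,-20,8,0],
    [0,0,0,11,-20,8,0],
  ],
)

```text
time: 12.7
position: [0.5228, 0.0168, 0.3169]
tool_rot: [-2.126, -2.313, -0.0]
ft_force: [0.6, -0.2, -0.1]
grip_width: 0.067
grip_force: 0.0
```

```bash
python3 snap.py scene c5; python3 snap.py side s5 >/dev/null
python3 - <<'E'
from h import *
for f in ['c5','s5']:
    s,im=pickle.load(open(f+'.pkl','rb'))
    for c in blobs(mask(im,(105,120,30),(125,255,255)),200): 
        a=cv2.approxPolyDP(c,6,True)[:,0];print(f,a.tolist(),np.round(plane(im,a,.022)[:,:2],3).tolist())
a=cv2.resize(pickle.load(open('c5.pkl','rb'))[1]['pixels'][145:285,160:360],None,fx=3,fy=3,interpolation=cv2.INTER_CUBIC)
b=cv2.resize(pickle.load(open('s5.pkl','rb'))[1]['pixels'][145:285,160:326],None,fx=3,fy=3,interpolation=cv2.INTER_CUBIC)[:420]
a=a[:,:300*1] if 0 else a
cv2.imwrite('pics/c5z.png',np.vstack([a[:300],np.pad(b[:300],((0,0),(0,a.shape[1]-b.shape[1]),(0,0)))])[:,:,::-1])
E
```

```text
12.7 [0.5228 0.0168 0.3169] yaw_y 4.82 zax [-1.e-04  3.e-04 -1.e+00] q [-0.54  0.01  0.46  1.63 -0.    1.51  0.01] F [ 0.6 -0.2 -0.1] 0.06747974979337407
c5 [[296, 166], [276, 155], [247, 176], [268, 188]] [[0.444, 0.337], [0.32, 0.327], [0.34, 0.121], [0.464, 0.136]]
```

View pics/c5z.png

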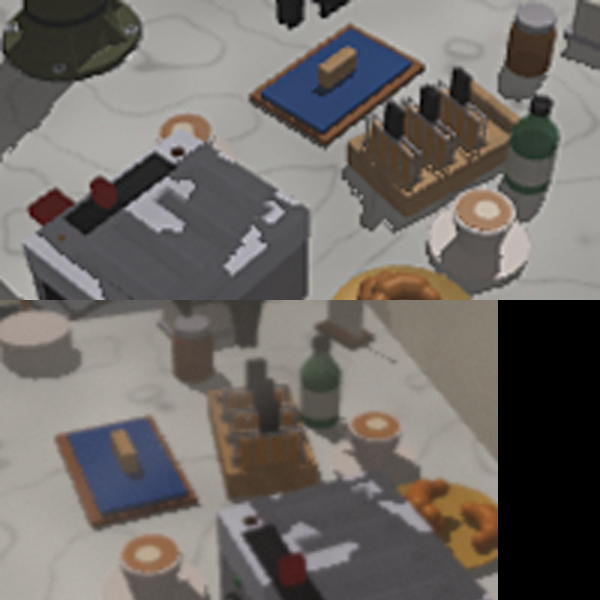

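The cover lies flat and centred on the board. Now the selector, with shut fingers pushing along +y.

Emit:
carry_out(
  steps=[
    [0,0,1.6,-2.1,-30.9,0,0],
    [0,0,1.6,-2.1,-30.9,0,0],
    [0,0,1.6,-2.1,-30.9,0,0],
    [0,0,1.6,-2.1,-30.9,0,0],
    [0,0,1.6,-2.1,-30.9,0,0],
    [0,0,1.6,-2.1,-30.9,0,0],
    [0,0,1.6,-2.1,-30.9,0,0],
    [0,0,1.6,-2.1,-30.9,0,0],
    [0,0,1.6,-2.1,-30.9,-3,0],
    [0,0,1.6,-2.1,-30.9,-3,0],
  ],
)

```text
time: 13.8
position: [0.5013, -0.2869, 0.2833]
tool_rot: [-2.081, -2.345, 0.001]
ft_force: [-1.0, 0.0, -0.2]
grip_width: -0.001
grip_force: 0.0
```

```bash
python3 snap.py wrist w6
```

```text
13.8 [ 0.5013 -0.2869  0.2833] yaw_y 6.83 zax [-0.0055  0.0044 -1.    ] q [-0.19  0.17  0.76  1.56 -0.12  1.46  0.7 ] F [-1.   0.  -0.2] -0.0008504312187654092
```

View pics/w6.png

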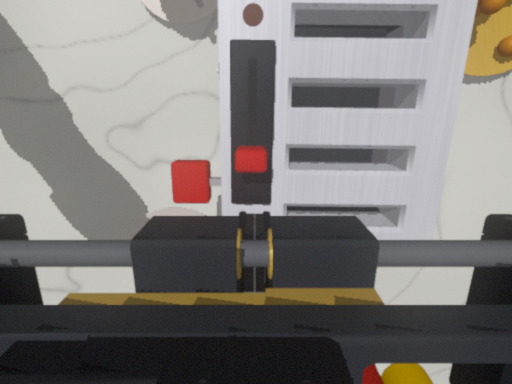

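Shut fingers are in line with the selector (250,158), with the slots visible at right and open. I'll lower the fingers, then push in stages.

Emit:
carry_out(
  steps=[
    [0,0,0,0,0,0,0],
    [0,0,0,0,0,-4,0],
    [0,0,0,0,0,-7,0],
    [0,0,0,0,0,-9,0],
    [0,0,0,0,0,-10,0],
    [0,0,0,0,0,-10,0],
    [0,0,0,0,0,-10,0],
    [0,0,0,0,0,-10,0],
  ],
)

```text
time: 14.65
position: [0.5026, -0.292, 0.1887]
tool_rot: [2.089, 2.343, 0.002]
ft_force: [-0.3, 0.4, -0.5]
grip_width: 0.005
grip_force: 0.0
```

Emit:
carry_out(
  steps=[
    [0,0,0,-0.1,1,0,0],
    [0,0,0,-0.2,2,0,0],
    [0,0,0,-0.3,3,0,0],
    [0,0,0,-0.45,4,0,0],
    [0,0,0,-0.55,5,0,0],
    [0,0,0,-0.7,6,0,0],
    [0,0,0,-0.8,7,0,0],
    [0,0,0,-0.85,7.5,0,0],
    [0,0,0,-0.9,8,0,0],
    [0,0,0,-0.95,8.4,0,0],
    [0,0,0,-0.95,8.4,0,0],
  ],
)

```text
time: 15.75
position: [0.4919, -0.2067, 0.1868]
tool_rot: [-2.089, -2.345, -0.0]
ft_force: [0.5, 0.6, 0.0]
grip_width: 0.005
grip_force: 0.0
```

```bash
python3 snap.py wrist w7;python3 - <<'E'
from h import *
s,im=pickle.load(open('w6.pkl','rb'))
c=R.from_euler('z',-6.4,degrees=True).as_matrix()
# mid of short ends of slots  (left mid, right mid)
for k,(l,r) in {3:((292,20.5),(438,22)),2:((290,95),(425,94)),1:((287.5,157),(411,158))}.items():
    p=plane(im,[l,r],.17,s);m=p.mean(0);v=p[1]-p[0];print(k,np.round(m[:2],4),'len',np.linalg.norm(v),'yaw',np.degrees(np.arctan2(v[1],v[0])),np.round(c@(m-[.5727,-.2261,.17]),4))
E
```

```text
15.75 [ 0.4919 -0.2067  0.1868] yaw_y 6.59 zax [-7.e-04  9.e-04 -1.e+00] q [-0.31  0.1   0.7   1.81 -0.07  1.25  0.53] F [0.5 0.6 0. ] 0.00511616829234154
3 [ 0.5783 -0.1343] len 0.12521311044831993 yaw 6.235955320190212 [0.0158 0.0906 0.    ]
2 [ 0.5845 -0.1941] len 0.12288636844450573 yaw 7.2504559034525515 [0.0153 0.0305 0.    ]
1 [ 0.589  -0.2521] len 0.11904040639152812 yaw 6.4504054702308515 [ 0.0133 -0.0276  0.    ]
```

Emit:
carry_out(
  steps=[
    [0,0,0,0,0.3,0,0],
    [0,0,0,-0.1,0.6,0,0],
    [0,0,0,-0.1,0.8,0,0],
    [0,0,0,-0.1,0.8,0,0],
  ],
)

```text
time: 16.2
position: [0.4913, -0.2053, 0.1869]
tool_rot: [2.09, 2.335, -0.008]
ft_force: [4.5, -12.8, -5.5]
grip_width: 0.001
grip_force: 6.1
```

End stop reached (12.8 N). Backing off, lifting, and checking.

Emit:
carry_out(
  steps=[
    [0,0,0,0.1,-1.5,0,0],
    [0,0,0,0.1,-2,0,0],
    [0,0,0,0.1,-2,5,0],
    [0,0,0,0.1,-2,10,0],
    [0,0,0,3.5,-2,15,0.4],
    [0,0,0,7,-2,17,0.4],
    [0,0,0,7,-2,17,0.4],
    [0,0,0,7,-2,17,0.4],
    [0,0,0,7,-2,17,0.4],
  ],
)

```text
time: 17.1
position: [0.5601, -0.2196, 0.356]
tool_rot: [-2.091, -2.342, 0.001]
ft_force: [0.2, -0.3, -1.4]
grip_width: 0.353
grip_force: 0.0
```

```bash
python3 snap.py wrist w8
```

```text
17.1 [ 0.5601 -0.2196  0.356 ] yaw_y 6.5 zax [-2.1e-03  6.0e-04 -1.0e+00] q [-0.27  0.22  0.73  1.37 -0.15  1.61  0.56] F [ 0.2 -0.3 -1.4] 0.3533212148292836
```

View pics/w8.png

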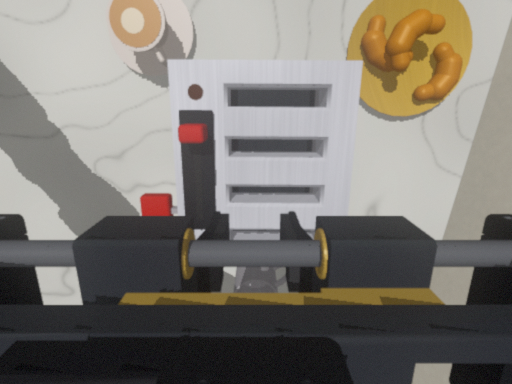

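Emit:
carry_out(
  steps=[
    [0,0,76.8,0,30,2,0.4],
    [0,0,76.8,3,42.5,2,0.4],
    [0,0,76.8,3,42.5,2,0.4],
    [0,0,76.8,3,42.5,2,0.4],
    [0,0,76.8,3,42.5,2,0.4],
    [0,0,76.8,3,42.5,2,0.4],
    [0,0,76.8,3,42.5,2,0.4],
    [0,0,76.8,3,42.5,2,0.4],
    [0,0,76.8,3,42.5,2,0.4],
    [0,0,76.8,3,42.5,2,0.4],
    [0,0,76.8,3,42.5,2,0.4],
    [0,0,76.8,3,42.5,2,0.4],
  ],
)

```text
time: 18.35
position: [0.591, 0.2029, 0.3773]
tool_rot: [0.189, 3.136, -0.001]
ft_force: [0.2, -0.6, 0.4]
grip_width: 0.401
grip_force: 0.0
```

Emit:
carry_out(
  steps=[
    [0,0,0,0,0,-4,0.4],
    [0,0,0,0,0,-6,0.4],
    [0,0,0,0,0,-6,0.4],
    [0,0,0,0,0,-6,0.4],
  ],
)

```text
time: 18.75
position: [0.5913, 0.2039, 0.3179]
tool_rot: [0.186, 3.135, 0.0]
ft_force: [-0.3, 0.3, 0.9]
grip_width: 0.399
grip_force: 0.0
```

```bash
python3 snap.py wrist w9
```

```text
18.75 [0.5913 0.2039 0.3179] yaw_y 83.2 zax [ 6.e-04  2.e-04 -1.e+00] q [-0.65  0.25  0.35  1.37 -0.08  1.54  1.14] F [-0.3  0.3  0.9] 0.39914582493289946
```

View pics/w9.png

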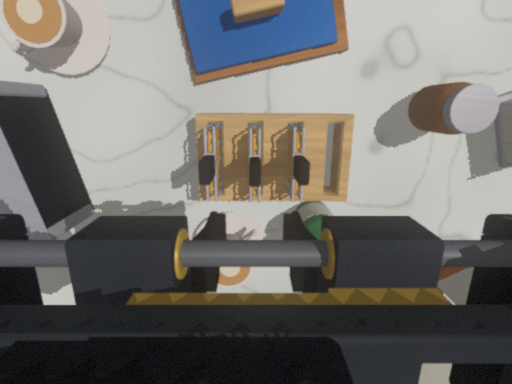

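w8: the selector (193,132) is at the dark-dot end of its track. w9: the rack is square to the view, with cage handles at (207,170), (255,172) and (301,170). Now their tops.

Run:
```python
from h import *
s,im=pickle.load(open('w9.pkl','rb'))
g=cv2.cvtColor(im['pixels'],cv2.COLOR_RGB2GRAY);m=((g<55)*255).astype(np.uint8);m[:, :190]=0;m[:,325:]=0;m[200:]=0;m[:140]=0
m=cv2.morphologyEx(m,cv2.MORPH_OPEN,np.ones((5,5),np.uint8))
bl=sorted(blobs(m,60),key=lambda c:cv2.boundingRect(c)[0])
for c in bl:
    x,y,w,h=cv2.boundingRect(c);print(x,y,w,h)
    v=y+h-13.5
    u=x+6 if x+w/2<235 else (x+w-7 if x+w/2>275 else x+w/2-.5)
    print(' top',u,v,np.round(plane(im,(u,v),.145,s)[0],4))
p=plane(im,[(195,115),(198,201),(348,201),(353,115)],.045,s);print('rack',rigid([(-.0675,-.1175),(.0675,-.1175),(.0675,.1175),(-.0675,.1175)],p))
o=np.array([.5997,.2316]);t=np.radians(-6.6)
for k in range(4):print('rackslot',k,np.round(o+np.array([-np.sin(t),np.cos(t)])*(k-1.5)*.06,4))
```

```text
294 158 6 20
 top 293 164.5 [0.5919 0.2499 0.145 ]
rack (array([0.60249262, 0.23220125]), np.float64(-6.686340485164919), np.float64(0.0023534807022899673))
rackslot 0 [0.5894 0.1422]
rackslot 1 [0.5963 0.2018]
rackslot 2 [0.6031 0.2614]
rackslot 3 [0.61  0.321]
```

Run:
```python
from h import *
s,im=pickle.load(open('w9.pkl','rb'))
for P in [(.591,.142,.145),(.597,.202,.145),(.605,.262,.145)]:
    P=np.array(P);print(proj(im,P,s).round(1), proj(im,P-[0,0,.05],s).round(1))
v=cv2.resize(im['pixels'][110:205,190:360],None,fx=4,fy=4,interpolation=cv2.INTER_CUBIC)
cv2.imwrite('pics/w9z.png',v[:,:,::-1])
```

```text
[[202.9 174.2]] [[209.2 165.8]]
[[253.3 173.3]] [[253.4 165. ]]
[[304. 174.]] [[297.8 165.6]]
```

View pics/w9z.png

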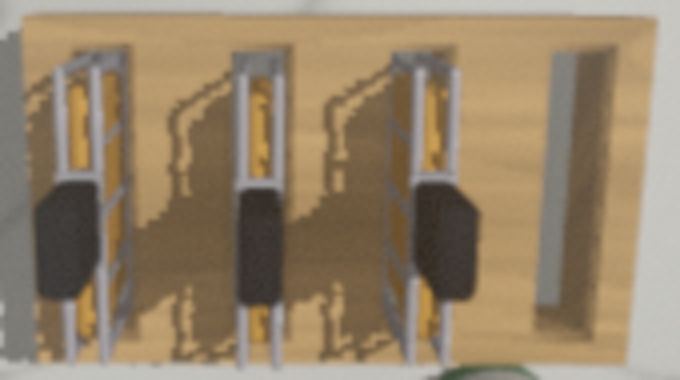

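Handles confirmed at about (0.590,0.143), (0.596,0.204) and (0.604,0.262), with the cages aligned to the tool. I'll grasp the farthest one first and extract the slot edges from w8.

Emit:
carry_out(
  steps=[
    [0,0,0,1.3,5.8,0,0.4],
    [0,0,0,1.3,5.8,-4,0.4],
    [0,0,0,1.3,5.8,-9,0.4],
    [0,0,0,1.3,5.8,-13,0.4],
    [0,0,0,1.3,5.8,-16,0.4],
    [0,0,0,1.3,5.8,-19,0.4],
    [0,0,0,1.3,5.8,-21,0.4],
    [0,0,0,1.3,5.8,-21,0.4],
    [0,0,0,1.3,5.8,-21,0.4],
  ],
)

```text
time: 19.7
position: [0.6053, 0.2636, 0.1087]
tool_rot: [0.183, 3.134, 0.002]
ft_force: [0.5, -0.3, 0.3]
grip_width: 0.399
grip_force: 0.0
```

Emit:
carry_out(
  steps=[
    [0,0,0,0,0,0,0],
    [0,0,0,0,0,0,0],
    [0,0,0,0,0,0,0],
    [0,0,0,0,0,0,0],
    [0,0,0,0,0,0,0],
    [0,0,0,0,0,0,0],
    [0,0,0,0,0,0,0],
    [0,0,0,0,0,0,0],
  ],
  squeeze=30,
)

```text
time: 20.5
position: [0.6046, 0.2633, 0.108]
tool_rot: [0.182, 3.135, 0.001]
ft_force: [-0.8, -1.1, 5.8]
grip_width: 0.162
grip_force: 30.0
```

Run:
```python
from h import *
s,im=pickle.load(open('w8.pkl','rb'))
g=cv2.GaussianBlur(cv2.cvtColor(im['pixels'],cv2.COLOR_RGB2GRAY),(3,3),0).astype(int)
print('rows 78-212 at cols 250-310',g[78:212,250:310].mean(1).astype(int).tolist())
for r in (96,145,192): print('cols 215-345 row',r,g[r-3:r+4,215:345].mean(0).astype(int).tolist())
```

```text
rows 78-212 at cols 250-310 [200, 200, 200, 199, 193, 175, 152, 140, 135, 126, 113, 99, 85, 78, 77, 76, 77, 76, 76, 76, 76, 76, 76, 75, 75, 75, 77, 90, 125, 166, 189, 196, 195, 195, 194, 194, 194, 194, 194, 193, 193, 193, 193, 193, 193, 193, 192, 192, 192, 192, 192, 192, 192, 192, 192, 192, 190, 181, 163, 143, 124, 103, 83, 74, 73, 73, 73, 73, 73, 73, 73, 74, 80, 99, 127, 148, 156, 159, 168, 182, 192, 195, 195, 193, 192, 192, 192, 192, 192, 192, 192, 192, 192, 192, 192, 192, 192, 192, 192, 192, 192, 192, 192, 192, 191, 185, 168, 143, 115, 88, 74, 71, 72, 76, 90, 111, 133, 150, 156, 157, 157, 157, 157, 160, 171, 185, 195, 197, 196, 194, 192, 191, 189, 184]
cols 215-345 row 96 [204, 203, 201, 199, 200, 200, 200, 198, 188, 176, 169, 161, 142, 122, 110, 96, 79, 71, 70, 70, 70, 70, 73, 76, 78, 79, 78, 78, 78, 78, 78, 78, 77, 77, 77, 78, 78, 77, 77, 77, 77, 77, 77, 77, 77, 77, 77, 76, 76, 76, 76, 77, 77, 77, 77, 77, 76, 76, 76, 76, 76, 76, 76, 76, 76, 76, 76, 76, 76, 76, 76, 76, 76, 76, 76, 75, 75, 76, 76, 76, 75, 75, 76, 76, 76, 76, 76, 77, 77, 76, 76, 77, 76, 75, 73, 70, 69, 68, 71, 78, 
[... 682 characters left out ...]
96, 197, 196, 195, 195, 195, 195, 195, 195, 195, 196]
cols 215-345 row 192 [136, 178, 193, 194, 194, 194, 194, 194, 194, 191, 181, 169, 161, 150, 130, 112, 101, 94, 89, 88, 91, 94, 95, 97, 99, 99, 100, 101, 103, 105, 106, 107, 106, 104, 101, 100, 100, 100, 100, 100, 99, 100, 100, 103, 105, 105, 103, 101, 99, 99, 99, 99, 100, 100, 101, 101, 101, 103, 105, 104, 103, 101, 101, 101, 101, 101, 101, 101, 101, 101, 101, 100, 100, 99, 99, 99, 99, 99, 99, 100, 100, 100, 100, 100, 100, 100, 100, 100, 100, 98, 97, 96, 96, 99, 105, 111, 114, 116, 118, 118, 117, 118, 121, 124, 132, 143, 153, 158, 164, 177, 187, 191, 191, 191, 191, 191, 192, 191, 191, 191, 192, 193, 193, 192, 192, 192, 192, 191, 190, 189]
```

Emit:
carry_out(
  steps=[
    [0,0,0,0,0,2,0],
    [0,0,0,0,0,5,0],
    [0,0,0,0,0,9,0],
    [0,0,0,0,0,14,0],
    [0,0,0,0,0,19,0],
    [0,0,0,0,0,24,0],
    [0,0,0,0,0,26,0],
    [0,0,0,0,0,26,0],
  ],
)

```text
time: 21.3
position: [0.6053, 0.264, 0.3708]
tool_rot: [0.182, 3.131, 0.006]
ft_force: [0.1, -0.4, -2.5]
grip_width: 0.158
grip_force: 30.0
```

```bash
python3 snap.py wrist w10
python3 - <<'E'
from h import *
s,im=pickle.load(open('w8.pkl','rb'))
for k,(l,r) in {3:((224,95),(331,95)),2:((224.5,146.5),(327.5,146.5)),1:((225.3,193.8),(324.5,193.8))}.items():
    p=plane(im,[l,r],.17,s);m=p.mean(0);v=p[1]-p[0];print(k,np.round(m[:2],4),'len',np.linalg.norm(v),'yaw',np.degrees(np.arctan2(v[1],v[0])))
for k,(a,b) in {3:((277.5,83.5),(277.5,106.5)),2:((276,136),(276,157)),1:((275,184.5),(275,203))}.items():
    p=plane(im,[a,b],.17,s);print(k,p.mean(0)[:2].round(4),np.linalg.norm(p[1]-p[0]))
E
```

```text
21.3 [0.6053 0.264  0.3708] yaw_y 83.36 zax [ 0.006   0.0033 -1.    ] q [-0.69  0.32  0.33  1.17 -0.1   1.65  1.07] F [ 0.1 -0.4 -2.5] 0.15755757705350137
3 [ 0.5769 -0.1333] len 0.12364901601687821 yaw 6.518871422574936
2 [ 0.5832 -0.1925] len 0.12464105765101322 yaw 6.550854873388751
1 [ 0.5898 -0.252 ] len 0.1254779444435454 yaw 6.583007883187914
3 [ 0.577  -0.1334] 0.025411783894246354
2 [ 0.5832 -0.1926] 0.025440926848066352
1 [ 0.5899 -0.2521] 0.024484197268458522
```

View pics/w10.png

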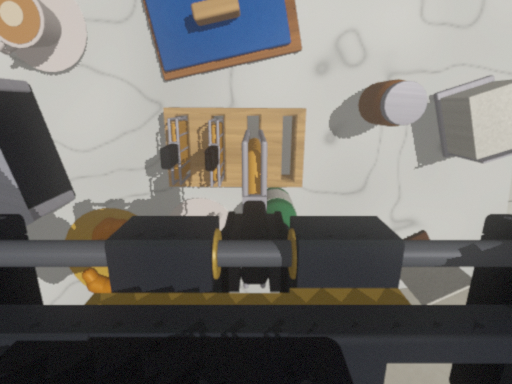

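The cage is held straight (front edge at (255,137)). Carrying it to slot 3.

Emit:
carry_out(
  steps=[
    [0,0,3,-1,-10,0,0],
    [0,0,13.2,-2.8,-39.8,0,0],
    [0,0,13.2,-2.8,-39.8,0,0],
    [0,0,13.2,-2.8,-39.8,0,0],
    [0,0,13.2,-2.8,-39.8,0,0],
    [0,0,13.2,-2.8,-39.8,0,0],
    [0,0,13.2,-2.8,-39.8,0,0],
    [0,0,13.2,-2.8,-39.8,0,0],
    [0,0,13.2,-2.8,-39.8,0,0],
    [0,0,13.2,-2.8,-39.8,0,0],
    [0,0,13.2,-2.8,-39.8,-2,0],
    [0,0,13.2,-2.8,-39.8,-2,0],
  ],
)

```text
time: 22.55
position: [0.5751, -0.1317, 0.3429]
tool_rot: [0.184, -3.13, -0.004]
ft_force: [0.7, 1.0, -1.9]
grip_width: 0.159
grip_force: 30.0
```

Emit:
carry_out(
  steps=[
    [0,0,0,0,0,-1,0],
    [0,0,0,0,0,-3,0],
    [0,0,0,0,0,-5,0],
    [0,0,0,0,0,-5,0],
    [0,0,0,0,0,-5,0],
  ],
)

```text
time: 23.05
position: [0.5762, -0.1338, 0.2971]
tool_rot: [0.181, -3.136, -0.0]
ft_force: [0.3, -0.4, -0.4]
grip_width: 0.156
grip_force: 30.0
```

```bash
python3 snap.py wrist w11
```

```text
23.05 [ 0.5762 -0.1338  0.2971] yaw_y 96.61 zax [-4.e-04  2.e-04 -1.e+00] q [-0.27  0.18  0.53  1.5  -0.09  1.48  1.94] F [ 0.3 -0.4 -0.4] 0.15639367690208503
```

View pics/w11.png

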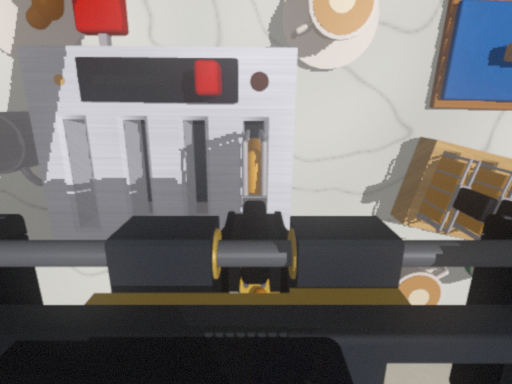

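The cage is over slot 3 and aligned (cage columns 245–265, slot 243–269). Inserting.

Emit:
carry_out(
  steps=[
    [0,0,0,0.1,0,-2,0],
    [0,0,0,0.1,0,-3,0],
    [0,0,0,0.1,0,-4,0],
    [0,0,0,0.1,0,-5,0],
    [0,0,0,0.1,0,-6,0],
    [0,0,0,0.1,0,-7,0],
    [0,0,0,0.1,0,-7.8,0],
    [0,0,0,0.1,0,-8.4,0],
    [0,0,0,0.1,0,-8.8,0],
    [0,0,0,0.1,0,-8.8,0],
  ],
)

```text
time: 24.1
position: [0.577, -0.1346, 0.2086]
tool_rot: [0.179, -3.136, -0.0]
ft_force: [-0.5, -0.0, -0.2]
grip_width: 0.16
grip_force: 30.0
```

Emit:
carry_out(
  steps=[
    [0,0,0,0,0,-0.2,0],
    [0,0,0,0,0,-0.4,0],
    [0,0,0,0,0,-0.4,0],
  ],
)

```text
time: 24.4
position: [0.5778, -0.1349, 0.2078]
tool_rot: [-0.179, 3.134, 0.0]
ft_force: [-2.7, 0.7, 11.0]
grip_width: 0.156
grip_force: 30.0
```

On the carriage (11 N). Release and go for the next cage.

Emit:
carry_out(
  steps=[
    [0,0,0,0,0,0.3,0.4],
    [0,0,0,0,0,0.3,0.4],
    [0,0,0,0,0,0.3,0.4],
    [0,0,0,0,0,0.3,0.4],
    [0,0,0,0,0,0.3,0.4],
    [0,0,0,0,0,3,0.4],
    [0,0,0,0,0,7,0.4],
    [0,0,0,0,0,10,0.4],
    [0,0,0,0,0,10,0.4],
  ],
)

```text
time: 25.3
position: [0.5792, -0.1354, 0.3098]
tool_rot: [-0.179, 3.128, -0.002]
ft_force: [-0.7, -0.4, 0.4]
grip_width: 0.399
grip_force: 0.0
```

Emit:
carry_out(
  steps=[
    [0,0,-13.2,1.9,33.9,0,0.4],
    [0,0,-13.2,1.9,33.9,0,0.4],
    [0,0,-13.2,1.9,33.9,0,0.4],
    [0,0,-13.2,1.9,33.9,0,0.4],
    [0,0,-13.2,1.9,33.9,0,0.4],
    [0,0,-13.2,1.9,33.9,0,0.4],
    [0,0,-13.2,1.9,33.9,0,0.4],
    [0,0,-13.2,1.9,33.9,0,0.4],
    [0,0,-13.2,1.9,33.9,0,0.4],
    [0,0,-13.2,1.9,33.9,0,0.4],
  ],
)

```text
time: 26.3
position: [0.5963, 0.2025, 0.3045]
tool_rot: [-0.186, -3.136, 0.002]
ft_force: [-0.2, -0.3, -0.2]
grip_width: 0.399
grip_force: 0.0
```

```bash
python3 snap.py scene c12; python3 snap.py wrist w12
python3 - <<'E'
from h import *
_,im=pickle.load(open('c12.pkl','rb'))
for c in blobs(mask(im,(105,120,30),(125,255,255)),200): print('cover',plane(im,cv2.minAreaRect(c)[0],.022)[0].round(3),cv2.contourArea(c))
E
```

```text
26.3 [0.5963 0.2025 0.3045] yaw_y 83.22 zax [-4.0e-04 -1.4e-03 -1.0e+00] q [-0.64  0.26  0.34  1.39 -0.08  1.51  1.15] F [-0.2 -0.3 -0.2] 0.3986559726576605
26.35 [0.5965 0.2021 0.3048] yaw_y 83.17 zax [ 0.e+00 -9.e-04 -1.e+00] q [-0.64  0.26  0.34  1.39 -0.08  1.51  1.15] F [ 0.2 -0.6 -0.2] 0.40038698069289075
cover [0.393 0.227 0.022] 773.0
```

Emit:
carry_out(
  steps=[
    [0,0,0,0,0.2,-4,0.4],
    [0,0,0,0,0.2,-9,0.4],
    [0,0,0,0,0.2,-13,0.4],
    [0,0,0,0,0.2,-16,0.4],
    [0,0,0,0,0.2,-18,0.4],
    [0,0,0,0,0.2,-19.7,0.4],
    [0,0,0,0,0.2,-19.7,0.4],
    [0,0,0,0,0.2,-19.7,0.4],
  ],
)

```text
time: 27.2
position: [0.5966, 0.2053, 0.1086]
tool_rot: [0.185, 3.136, 0.0]
ft_force: [-0.2, -0.1, -0.4]
grip_width: 0.402
grip_force: 0.0
```

Emit:
carry_out(
  steps=[
    [0,0,0,0,0,0,0],
    [0,0,0,0,0,0,0],
    [0,0,0,0,0,0,0],
    [0,0,0,0,0,0,0],
    [0,0,0,0,0,0,0],
    [0,0,0,0,0,0,0],
    [0,0,0,0,0,0,0],
    [0,0,0,0,0,0,0],
  ],
  squeeze=30,
)

```text
time: 28.0
position: [0.5965, 0.2063, 0.1087]
tool_rot: [0.183, 3.136, 0.0]
ft_force: [-0.6, -0.6, 5.8]
grip_width: 0.155
grip_force: 29.9
```

Emit:
carry_out(
  steps=[
    [0,0,0,0,0,2,0],
    [0,0,0,0,0,5,0],
    [0,0,0,0,0,9,0],
    [0,0,0,0,0,14,0],
    [0,0,0,0,0,19,0],
    [0,0,0,0,0,24,0],
    [0,0,0,0,0,26,0],
    [0,0,0,0,0,26,0],
  ],
)

```text
time: 28.8
position: [0.5974, 0.207, 0.3713]
tool_rot: [0.181, 3.131, 0.005]
ft_force: [-0.0, 0.3, -0.6]
grip_width: 0.16
grip_force: 29.9
```

Emit:
carry_out(
  steps=[
    [0,0,3,-0.5,-10,0,0],
    [0,0,13.2,-1.3,-40.1,0,0],
    [0,0,13.2,-1.3,-40.1,0,0],
    [0,0,13.2,-1.3,-40.1,0,0],
    [0,0,13.2,-1.3,-40.1,0,0],
    [0,0,13.2,-1.3,-40.1,0,0],
    [0,0,13.2,-1.3,-40.1,0,0],
    [0,0,13.2,-1.3,-40.1,0,0],
    [0,0,13.2,-1.3,-40.1,0,0],
    [0,0,13.2,-1.3,-40.1,0,0],
    [0,0,13.2,-1.3,-40.1,-2,0],
    [0,0,13.2,-1.3,-40.1,-2,0],
  ],
)

```text
time: 30.0
position: [0.5824, -0.1914, 0.3437]
tool_rot: [0.184, -3.13, -0.005]
ft_force: [-0.2, 0.2, -2.0]
grip_width: 0.164
grip_force: 30.0
```

Emit:
carry_out(
  steps=[
    [0,0,0,0,0,-1,0],
    [0,0,0,0,0,-3,0],
    [0,0,0,0,0,-5,0],
    [0,0,0,0,0,-5,0],
    [0,0,0,0,0,-5,0],
  ],
)

```text
time: 30.5
position: [0.5833, -0.1937, 0.2981]
tool_rot: [0.181, -3.136, -0.001]
ft_force: [0.9, -0.9, -0.0]
grip_width: 0.159
grip_force: 30.0
```

```bash
python3 snap.py wrist w13
```

```text
30.5 [ 0.5833 -0.1937  0.2981] yaw_y 96.62 zax [-2.e-04  4.e-04 -1.e+00] q [-0.18  0.24  0.56  1.44 -0.13  1.5   2.06] F [ 0.9 -0.9 -0. ] 0.15854075671483242
```

Emit:
carry_out(
  steps=[
    [0,0,0,0.1,0,-2,0],
    [0,0,0,0.1,0,-3,0],
    [0,0,0,0.1,0,-4,0],
    [0,0,0,0.1,0,-5,0],
    [0,0,0,0.1,0,-6,0],
    [0,0,0,0.1,0,-7,0],
    [0,0,0,0.1,0,-7.8,0],
    [0,0,0,0.1,0,-8.4,0],
    [0,0,0,0.1,0,-8.8,0],
    [0,0,0,0.1,0,-8.8,0],
  ],
)

```text
time: 31.55
position: [0.5844, -0.1971, 0.2203]
tool_rot: [-0.177, 3.13, -0.002]
ft_force: [-16.1, 1.5, 36.5]
grip_width: 0.181
grip_force: 30.0
```

Emit:
carry_out(
  steps=[
    [0,0,0,0,0,-0.2,0],
    [0,0,0,0,0,-0.4,0],
    [0,0,0,0,0,-0.4,0],
  ],
)

```text
time: 31.85
position: [0.5863, -0.1968, 0.2181]
tool_rot: [-0.178, 3.125, -0.002]
ft_force: [-13.8, 1.7, 40.8]
grip_width: 0.18
grip_force: 30.0
```

Jammed at 40 N. Lifting back out and measuring the cage's position from the pictures numerically.

Emit:
carry_out(
  steps=[
    [0,0,0,-0.2,0.2,1,0],
    [0,0,0,-0.2,0.2,3,0],
    [0,0,0,-0.2,0.2,5,0],
    [0,0,0,-0.2,0.2,7,0],
    [0,0,0,-0.2,0.2,9,0],
    [0,0,0,-0.2,0.2,9.3,0],
    [0,0,0,-0.2,0.2,9.3,0],
    [0,0,0,-0.2,0.2,9.3,0],
  ],
)

```text
time: 32.65
position: [0.5818, -0.1923, 0.2979]
tool_rot: [0.18, -3.135, -0.001]
ft_force: [-0.2, 0.3, -1.5]
grip_width: 0.184
grip_force: 30.0
```

```bash
python3 snap.py wrist w14
python3 - <<'E'
from h import *
for f in ('w11','w13','w14'):
    s,im=pickle.load(open(f+'.pkl','rb'));g=cv2.cvtColor(im['pixels'],cv2.COLOR_RGB2GRAY).astype(int)
    print(f,'rows 105-200 c248-262',g[105:200,248:263].mean(1).astype(int).tolist())
    for r in (125,150,175,190): print(' cols 232-280 r',r,g[r-2:r+3,232:280].mean(0).astype(int).tolist())
E
```

```text
32.65 [ 0.5818 -0.1923  0.2979] yaw_y 96.55 zax [-1.5e-03  5.0e-04 -1.0e+00] q [-0.18  0.23  0.56  1.45 -0.12  1.5   2.06] F [-0.2  0.3 -1.5] 0.18378492403984914
w11 rows 105-200 c248-262 [214, 216, 217, 214, 210, 209, 211, 211, 210, 211, 211, 203, 184, 183, 180, 161, 93, 76, 78, 79, 85, 86, 86, 87, 92, 99, 102, 101, 101, 102, 100, 100, 105, 117, 123, 122, 124, 125, 125, 125, 124, 124, 123, 122, 120, 122, 127, 133, 136, 138, 141, 142, 142, 142, 142, 139, 138, 139, 143, 149, 150, 150, 151, 151, 151, 151, 149, 147, 146, 146, 146, 146, 146, 146, 146, 144, 142, 141, 140, 141, 141, 141, 140, 139, 136, 135, 135, 130, 120, 120, 122, 136, 146, 118, 107]
 cols 232-280 r 125 [206, 206, 206, 207, 207, 207, 207, 207, 207, 206, 197, 166, 124, 86, 80, 81, 81, 81, 82, 81, 82, 81, 82, 82, 82, 81, 83, 84, 84, 84, 89, 108, 132, 149, 156, 157, 171, 195, 210, 213, 213, 213, 213, 214, 214, 214, 214, 214]
 cols 232-280 r 150 [134, 135, 135, 135, 135, 136, 134, 135, 168, 182, 145, 160, 180, 191, 187, 165, 124, 115, 120, 126, 129, 130, 123, 115, 115, 118, 122, 127, 129, 131, 149, 170, 187, 192, 180, 169, 18
[... 2708 characters left out ...]
 207, 207, 207, 207]
 cols 232-280 r 150 [166, 194, 188, 149, 74, 55, 55, 53, 57, 57, 58, 59, 59, 60, 61, 60, 61, 62, 60, 61, 62, 61, 62, 63, 62, 62, 64, 64, 63, 63, 63, 65, 64, 64, 65, 65, 66, 64, 72, 125, 180, 204, 206, 205, 205, 205, 206, 205]
 cols 232-280 r 175 [176, 136, 121, 93, 55, 49, 52, 53, 53, 54, 55, 57, 57, 58, 58, 57, 56, 59, 59, 58, 56, 58, 59, 58, 59, 60, 60, 59, 61, 60, 62, 62, 62, 62, 60, 61, 60, 58, 61, 81, 143, 177, 173, 172, 171, 171, 171, 171]
 cols 232-280 r 190 [151, 183, 202, 204, 202, 191, 146, 80, 48, 45, 45, 48, 47, 46, 48, 47, 47, 46, 47, 46, 46, 48, 47, 47, 47, 48, 48, 50, 49, 48, 48, 47, 49, 50, 50, 49, 56, 80, 112, 127, 128, 129, 129, 129, 129, 129, 129, 129]
```

```bash
python3 snap.py scene c14 >/dev/null; python3 snap.py side s14 >/dev/null
python3 - <<'E'
from h import *
s,im=pickle.load(open('w14.pkl','rb'));g=cv2.cvtColor(im['pixels'],cv2.COLOR_RGB2GRAY).astype(int)
for r in range(104,216,8):
    print(r,[int(x) for x in g[r,216:300:4]])
for f in ('c12','c14','s14'):
    _,im=pickle.load(open(f+'.pkl','rb'))
    # expected pixels: slot3 cage handle top if seated (z .245), slot2 held cage handle at TCP+.037, foot
    for nm,P in [('s3top',(.578,-.1348,.245)),('s3base',(.578,-.1348,.2)),('held top seat',(.582,-.192,.335)),('held foot',(.582,-.192,.19))]:
        u,v=proj(im,np.array(P))[0];print(f,nm,round(u,1),round(v,1),cv2.cvtColor(im['pixels'],cv2.COLOR_RGB2GRAY)[int(v)-3:int(v)+4,int(u)-6:int(u)+7:2].tolist() if nm[0]=='s' else '')
E
```

```text
104 [109, 113, 113, 112, 111, 111, 103, 176, 119, 106, 109, 100, 169, 125, 107, 106, 105, 108, 110, 111, 159]
112 [209, 207, 209, 209, 208, 209, 188, 174, 153, 148, 145, 172, 166, 196, 210, 211, 210, 210, 212, 212, 212]
120 [207, 207, 207, 207, 207, 148, 59, 61, 62, 60, 61, 64, 65, 68, 205, 209, 209, 209, 210, 210, 211]
128 [203, 204, 205, 203, 203, 119, 57, 64, 62, 61, 62, 66, 63, 67, 201, 206, 205, 206, 208, 208, 208]
136 [132, 188, 203, 202, 204, 101, 59, 62, 63, 63, 62, 67, 63, 70, 183, 205, 205, 206, 205, 135, 168]
144 [131, 135, 179, 156, 133, 93, 59, 60, 62, 63, 63, 63, 66, 66, 184, 205, 204, 207, 206, 138, 206]
152 [135, 135, 134, 132, 173, 90, 55, 58, 60, 60, 61, 65, 65, 67, 171, 206, 206, 206, 197, 135, 189]
160 [132, 133, 134, 134, 142, 87, 54, 60, 60, 60, 60, 63, 61, 61, 172, 208, 207, 208, 206, 134, 132]
168 [135, 134, 133, 135, 207, 72, 53, 55, 60, 60, 63, 63, 64, 60, 171, 207, 207, 209, 149, 137, 136]
176 [130, 129, 131, 199, 184, 53, 54, 58, 57, 58, 59, 62, 63, 60, 140, 139, 138, 132, 132, 133, 125]
184 [131, 131, 132, 197, 132, 171, 50, 52, 54, 57, 56, 53, 58, 53, 12
[... 1300 characters left out ...]
 53, 26, 29, 48, 186], [68, 67, 69, 23, 29, 49, 188], [67, 71, 71, 45, 24, 56, 176], [67, 72, 67, 72, 38, 54, 137]]
c14 held top seat 221.1 183.0 
c14 held foot 224.2 213.3 
s14 s3top 268.8 196.2 [[97, 35, 37, 62, 71, 68, 63], [103, 42, 55, 69, 69, 68, 63], [97, 71, 68, 70, 67, 66, 65], [102, 76, 69, 67, 66, 67, 67], [102, 82, 70, 65, 65, 67, 67], [83, 73, 67, 65, 66, 64, 66], [74, 68, 66, 65, 66, 65, 67]]
s14 s3base 268.4 206.5 [[67, 67, 65, 66, 65, 67, 65], [67, 65, 70, 66, 66, 66, 66], [67, 66, 65, 65, 65, 68, 65], [69, 66, 67, 65, 66, 66, 68], [69, 67, 66, 67, 67, 67, 65], [71, 66, 67, 67, 66, 67, 67], [89, 68, 67, 67, 64, 68, 66]]
s14 held top seat 276.9 182.9 
s14 held foot 274.8 218.1
```

The numbers tell what happened: the cage caught on the slot's +x end, pivoted about 57° in the pads, and is now pinched by its blade corner (opening 16 mm). The first cage is still seated. I'll turn the tool round, right the cage by tilting, and stand it in the empty rack slot 3 to regrasp it.

Emit:
carry_out(
  steps=[
    [0,0,0,0,0,5,0],
    [0,0,0,0,0,10,0],
    [0,0,-20,0,4,12,0],
    [0,0,-95,0,20,12,0],
    [0,0,-95,0,35,12,0],
    [0,0,-95,0,46,12,0],
    [0,0,-95,0,46,12,0],
    [0,0,-95,0,46,12,0],
    [0,0,-95,0,46,12,0],
    [0,0,-95,0,46,12,0],
    [0,0,-95,0,46,12,0],
    [0,0,-95,0,46,12,0],
  ],
)

```text
time: 34.0
position: [0.5814, 0.2703, 0.4181]
tool_rot: [-1.922, -2.484, 0.001]
ft_force: [1.2, -0.8, -0.9]
grip_width: 0.184
grip_force: 29.9
```

Run:
```python
from bench import ctrl
from h import *
s=ctrl.get_state();Rm=R.from_rotvec(s['tool_rot']).as_matrix()
print(s['position'].round(4) if hasattr(s['position'],'round') else s['position'],np.degrees(np.arctan2(Rm[1,1],Rm[0,1])),np.round(s['joint_positions'],2),s['ft_force'],s['grip_width'])
d=pickle.load(open('d0.pkl','rb'));im=d['scene']
m=mask(im,(60,60,20),(90,255,255),(300,160,360,220))
for c in blobs(m,20):
    x,y,w,h=cv2.boundingRect(c);print('syrup',x,y,w,h,plane(im,(x+w/2,y+h/2),.09)[0].round(3))
```

```text
[0.5814 0.2703 0.4181] 14.535036487056374 [-0.79  0.31  0.44  1.11 -0.13  1.75 -0.13] [ 1.15664677 -0.81175155 -0.92787116] 0.18438463013810327
syrup 338 185 8 12 [0.737 0.297 0.09 ]
```

Emit:
carry_out(
  steps=[
    [0,0,-111.2,0,5.3,0,0],
    [0,0,-111.2,0,5.3,0,0],
    [0,0,-111.2,0,5.3,0,0],
    [0,0,-111.2,0,5.3,0,0],
    [0,0,-111.2,0,5.3,0,0],
    [0,0,-111.2,0,5.3,0,0],
    [0,0,-111.2,0,5.3,0,0],
    [0,0,-111.2,0,5.3,0,0],
    [0,0,-111.2,0,5.3,0,0],
    [0,0,-111.2,0,5.3,0,0],
    [0,0,-111.2,0,5.3,0,0],
    [0,0,-111.2,0,5.3,0,0],
  ],
)

```text
time: 35.2
position: [0.582, 0.3205, 0.4181]
tool_rot: [3.141, 0.036, -0.002]
ft_force: [0.5, -0.6, -1.4]
grip_width: 0.182
grip_force: 29.9
```

Emit:
carry_out(
  steps=[
    [0,0,-9,0,0,0,0],
    [0,0,-9,0,0,0,0],
    [0,0,-9,0,0,0,0],
  ],
)

```text
time: 35.5
position: [0.582, 0.3206, 0.4184]
tool_rot: [3.135, -0.196, -0.001]
ft_force: [-0.2, 0.3, -2.0]
grip_width: 0.182
grip_force: 30.0
```

```bash
python3 snap.py wrist w15
python3 - <<'E'
from h import *
s,im=pickle.load(open('w15.pkl','rb'));g=cv2.cvtColor(im['pixels'],cv2.COLOR_RGB2GRAY).astype(int)
for r in range(104,212,12):
    row=g[r,215:300];d=np.where(row<85)[0]+215;print(r,d.min() if len(d) else None,d.max() if len(d) else None,len(d))
E
```

```text
35.5 [0.582  0.3206 0.4184] yaw_y -97.14 zax [-8.e-04 -7.e-04 -1.e+00] q [-1.    0.4   0.73  1.05 -0.27  1.78 -2.07] F [-0.2  0.3 -2. ] 0.18175503785298447
104 None None 0
116 239 267 29
128 237 270 34
140 237 270 34
152 237 270 34
164 237 270 34
176 236 270 35
188 239 268 30
200 242 266 25
```

```bash
cat > tilt.py <<'E'
import sys
from h import *
from scipy.optimize import least_squares
s,im=pickle.load(open(sys.argv[1]+'.pkl','rb'));g=cv2.cvtColor(im['pixels'],cv2.COLOR_RGB2GRAY).astype(float)
p=g[100:215,246:263].mean(1);print([f'{100+i}:{int(v)}' for i,v in enumerate(p)])
K=np.array(im['camera_matrix']);Ti=np.linalg.inv(np.array(im['T_tool_cam']))
def px(x,y,z):
    c=Ti@[x,y,z,1];q=K@c[:3];return q[:2]/q[2]
def model(v):
    X,Z,f=v;e=np.array([np.cos(f),np.sin(f)]);d=np.array([np.sin(f),-np.cos(f)]);T=np.array([X,Z])
    P=[T+.015*e,T-.015*e,T-.015*e-.05*d]
    return [px(a,0,b)[1] for a,b in P],[px(a,.007,b)[0]-px(a,-.007,b)[0] for a,b in P]
obs_r=np.array([float(a) for a in sys.argv[2:5]]);obs_w=np.array([float(a) for a in sys.argv[5:8]])
r=least_squares(lambda v:np.r_[np.array(model(v)[0])-obs_r,np.array(model(v)[1])-obs_w],[.05,-.044,.4],x_scale=[.01,.01,.1])
X,Z,f=r.x;d=np.array([np.sin(f),-np.cos(f)]);e=np.array([np.cos(f),np.sin(f)])
rel=np.array([0,-.019])-np.array([X,Z]);print('top',X,Z,'phi',np.degrees(f),'pads: lateral',rel@e,'above foot',.145+rel@d,'res',r.fun.round(1))
E
python3 tilt.py w15 113.5 179 203 33.5 34.5 25
```

```text
['100:147', '101:147', '102:146', '103:145', '104:145', '105:144', '106:144', '107:144', '108:145', '109:145', '110:143', '111:138', '112:123', '113:101', '114:71', '115:67', '116:67', '117:68', '118:68', '119:68', '120:68', '121:67', '122:67', '123:68', '124:67', '125:68', '126:67', '127:67', '128:67', '129:67', '130:67', '131:67', '132:67', '133:67', '134:66', '135:67', '136:66', '137:66', '138:67', '139:66', '140:66', '141:67', '142:67', '143:66', '144:66', '145:66', '146:66', '147:65', '148:66', '149:65', '150:66', '151:66', '152:66', '153:65', '154:66', '155:65', '156:65', '157:65', '158:65', '159:65', '160:64', '161:63', '162:63', '163:62', '164:62', '165:62', '166:61', '167:60', '168:61', '169:60', '170:61', '171:60', '172:60', '173:61', '174:60', '175:60', '176:60', '177:60', '178:60', '179:59', '180:60', '181:59', '182:58', '183:59', '184:58', '185:58', '186:57', '187:57', '188:57', '189:56', '190:56', '191:55', '192:55', '193:55', '194:55', '195:55', '196:55', '197:55', '198:54', '199:54', '200:54', '201:54', '202:53', '203:54', '204:67', '205:94', '206:113', '207:115', '208:113', '209:107', '210:104', '211:106', '212:106', '213:106', '214:106']
top 0.056406956127788975 -0.04069656303308695 phi 30.21009272839202 pads: lateral -0.037829005029614844 above foot 0.09786771885935924 res [-0.7  0.5  0.2 -1.2 -0.  -0.6]
```

Fit: cage leans 30°, pinched 38 mm off centre and 98 mm above its foot. I'll tilt the tool 30° in the air.

Emit:
carry_out(
  steps=[
    [-0.9,-7.5,0,0.1,0.6,0,0],
    [-1.8,-15,0,0.1,0.6,0,0],
    [-2.6,-22.5,0,0.1,0.6,0,0],
    [-3.5,-29.8,0,0.1,0.6,0,0],
    [-3.5,-29.8,0,0.1,0.6,0,0],
    [-3.5,-29.8,0,0.1,0.6,-5,0],
    [-3.5,-29.8,0,0.1,0.6,-10,0],
    [-3.5,-29.8,0,0.1,0.6,-15,0],
    [-3.5,-29.8,0,0.1,0.6,-20,0],
    [-3.5,-29.8,0,0.1,0.6,-20,0],
    [-3.5,-29.8,0,0.1,0.6,-20,0],
  ],
)

```text
time: 36.65
position: [0.585, 0.3257, 0.2205]
tool_rot: [3.0, -0.195, 0.806]
ft_force: [-0.0, 0.5, -1.2]
grip_width: 0.183
grip_force: 30.0
```

```bash
python3 snap.py wrist w16; python3 snap.py side s16 >/dev/null; python3 snap.py scene c16 >/dev/null
python3 - <<'E'
from h import *
s,im=pickle.load(open('w16.pkl','rb'))
Rm=R.from_rotvec(s['tool_rot']).as_matrix();pads=np.array(s['position'])-.019*Rm[:,2]
u=np.array([.9933,-.1158,0]);ctr=pads+u*.038;print('cage centre',ctr.round(4),'foot z',pads[2]-.098)
# compare image with projected expectations in scene & side: corners of upright cage
foot=ctr.copy();foot[2]=pads[2]-.098
for f in ('s16','c16'):
    _,i=pickle.load(open(f+'.pkl','rb'));g=cv2.cvtColor(i['pixels'],cv2.COLOR_RGB2GRAY)
    for nm,P in [('handle top',foot+[0,0,.145]),('handle bot',foot+[0,0,.1]),('foot-',foot-u*.0525),('foot+',foot+u*.0525)]:
        print(f,nm,proj(i,P)[0].round(1))
    P=proj(i,foot+[0,0,.14])[0].astype(int);Q=proj(i,foot+[0,0,.1])[0].astype(int)
    for v in range(P[1]-4,Q[1]+6,2): print(v,g[v,P[0]-16:P[0]+18:2].tolist())
E
```

```text
36.65 [0.585  0.3257 0.2205] yaw_y -97.35 zax [ 0.4971 -0.0601 -0.8656] q [-1.45  0.11  0.74  1.84  0.4   0.9  -2.63] F [-0.   0.5 -1.2] 0.18294872832207715
cage centre [0.6133 0.3225 0.237 ] foot z 0.13896687721343748
s16 handle top [242.7 131.5]
s16 handle bot [242.7 140.7]
s16 foot- [231.9 160.9]
s16 foot+ [253.8 159.1]
128 [48, 47, 46, 51, 48, 88, 89, 66, 65, 63, 103, 106, 105, 107, 104, 105, 106]
130 [47, 46, 50, 51, 47, 70, 73, 45, 44, 50, 98, 107, 106, 105, 105, 107, 104]
132 [45, 51, 48, 45, 46, 62, 80, 48, 48, 52, 99, 106, 106, 108, 106, 106, 107]
134 [49, 48, 48, 46, 50, 54, 68, 51, 52, 53, 96, 106, 106, 104, 104, 102, 97]
136 [51, 49, 48, 48, 51, 53, 61, 53, 51, 54, 76, 81, 78, 74, 69, 70, 69]
138 [52, 53, 52, 51, 53, 60, 67, 57, 59, 61, 77, 90, 89, 83, 73, 70, 70]
140 [54, 54, 56, 54, 56, 57, 72, 75, 75, 78, 80, 82, 82, 78, 73, 70, 71]
142 [56, 65, 117, 81, 56, 57, 66, 76, 76, 78, 78, 77, 78, 78, 87, 101, 111]
144 [117, 126, 115, 80, 62, 59, 62, 76, 77, 77, 77, 77, 82, 91, 129, 149, 146]
c16 handle top [328.5 137. ]
c16 handle bot [327.2 146.1]
c16 foot- [316.  158.8]
c16 foot+ [333.  171.6]
134 [75, 21, 24, 37, 50, 27, 27, 26, 26, 22, 136, 166, 165, 166, 165, 165, 166]
136 [88, 36, 26, 24, 50, 27, 30, 27, 26, 17, 138, 166, 164, 165, 163, 164, 163]
138 [83, 80, 22, 26, 39, 49, 26, 27, 28, 16, 138, 154, 155, 162, 164, 163, 163]
140 [83, 85, 34, 25, 32, 43, 40, 27, 27, 13, 175, 159, 151, 152, 161, 161, 161]
142 [135, 147, 147, 21, 24, 58, 57, 23, 27, 24, 173, 160, 159, 149, 158, 160, 160]
144 [163, 155, 152, 14, 25, 44, 65, 63, 32, 56, 149, 157, 149, 155, 160, 161, 160]
146 [165, 167, 160, 40, 25, 45, 63, 65, 65, 111, 105, 133, 137, 135, 137, 153, 160]
148 [166, 168, 157, 129, 61, 64, 62, 68, 62, 63, 108, 130, 98, 136, 134, 133, 147]
150 [166, 169, 154, 148, 61, 62, 62, 65, 62, 64, 63, 66, 129, 140, 135, 136, 137]
```

The side view agrees: the handle is upright with its edges vertical at column 246. Lowering towards the rack slot.

Emit:
carry_out(
  steps=[
    [0,0,0.7,0,0.1,-3,0],
    [0,0,0.7,0,0.1,-6,0],
    [0,0,0.7,0,0.1,-8.3,0],
    [0,0,0.7,0,0.1,-8.3,0],
    [0,0,0.7,0,0.1,-8.3,0],
  ],
)

```text
time: 37.3
position: [0.5844, 0.3286, 0.1385]
tool_rot: [3.007, -0.174, 0.81]
ft_force: [-0.7, 0.6, -0.4]
grip_width: 0.182
grip_force: 30.0
```

```bash
python3 snap.py wrist w17
python3 - <<'E'
from h import *
s,im=pickle.load(open('w17.pkl','rb'))
Rm=R.from_rotvec(s['tool_rot']).as_matrix();pads=np.array(s['position'])-.019*Rm[:,2]
u=np.array([.9933,-.1158,0]);ctr=pads+u*.038;print('cage centre',ctr.round(4),'foot z',pads[2]-.098,'tooly',Rm[:,1].round(3))
_,d=pickle.load(open('c12.pkl','rb'))
g=cv2.cvtColor(d['pixels'],cv2.COLOR_RGB2GRAY)
s9,im9=pickle.load(open('w9.pkl','rb'));g=cv2.cvtColor(im9['pixels'],cv2.COLOR_RGB2GRAY)
for r in (135,150,165): print('w9 row',r,list(zip(range(315,360,2),g[r,315:360:2].tolist())))
for c in (330,334,338): print('w9 col',c,[f'{a}:{b}' for a,b in zip(range(112,206,2),g[112:206:2,c].tolist())])
E
```

```text
37.3 [0.5844 0.3286 0.1385] yaw_y -96.51 zax [ 0.4994 -0.0503 -0.8649] q [-1.43  0.21  0.75  1.93  0.36  0.72 -2.65] F [-0.7  0.6 -0.4] 0.18193996736116472
cage centre [0.6127 0.3252 0.1549] foot z 0.056913985383728743 tooly [-0.113 -0.994 -0.008]
w9 row 135 [(315, 169), (317, 170), (319, 169), (321, 168), (323, 169), (325, 166), (327, 137), (329, 128), (331, 128), (333, 110), (335, 91), (337, 92), (339, 97), (341, 112), (343, 148), (345, 169), (347, 169), (349, 170), (351, 169), (353, 194), (355, 197), (357, 198), (359, 197)]
w9 row 150 [(315, 152), (317, 151), (319, 152), (321, 151), (323, 152), (325, 147), (327, 125), (329, 129), (331, 120), (333, 95), (335, 93), (337, 95), (339, 104), (341, 121), (343, 154), (345, 156), (347, 156), (349, 156), (351, 180), (353, 197), (355, 198), (357, 198), (359, 198)]
w9 row 165 [(315, 148), (317, 148), (319, 148), (321, 151), (323, 149), (325, 129), (327, 126), (329, 125), (331, 100), (333, 87), (335, 91), (337, 92), (339, 116), (341, 147), (343, 156), (345, 157), (347, 157), (349, 169), (351, 196), (353, 197), (355, 196), (357, 196), (359, 197
[... 833 characters left out ...]
8', '170:89', '172:89', '174:89', '176:91', '178:89', '180:90', '182:87', '184:88', '186:93', '188:90', '190:89', '192:104', '194:119', '196:152', '198:157', '200:159', '202:193', '204:196']
w9 col 338 ['112:198', '114:145', '116:153', '118:152', '120:148', '122:118', '124:92', '126:91', '128:90', '130:91', '132:91', '134:95', '136:96', '138:97', '140:99', '142:96', '144:94', '146:95', '148:97', '150:94', '152:94', '154:89', '156:94', '158:95', '160:97', '162:100', '164:103', '166:102', '168:103', '170:104', '172:109', '174:114', '176:114', '178:113', '180:113', '182:112', '184:120', '186:127', '188:126', '190:132', '192:139', '194:132', '196:149', '198:158', '200:160', '202:194', '204:195']
```

Run:
```python
from h import *
s,im=pickle.load(open('w9.pkl','rb'))
print(plane(im,[(333.3,158.3),(335,121.5),(331.5,195),(325,158),(341.5,158)],.045,s).round(4))
```

```text
[[0.6111 0.3233 0.045 ]
 [0.5562 0.3283 0.045 ]
 [0.6697 0.3178 0.045 ]
 [0.6091 0.3107 0.045 ]
 [0.6121 0.3358 0.045 ]]
```

Emit:
carry_out(
  steps=[
    [0,0,0,0,-0.2,-1,0],
    [0,0,0,0,-0.2,-2,0],
    [0,0,0,0,-0.2,-2.5,0],
    [0,0,0,0,-0.2,-3,0],
    [0,0,0,0,-0.2,-3.5,0],
    [0,0,0,0,-0.2,-3.5,0],
  ],
)

```text
time: 37.95
position: [0.5831, 0.3252, 0.1003]
tool_rot: [3.005, -0.174, 0.806]
ft_force: [0.3, 0.4, -1.9]
grip_width: 0.181
grip_force: 30.0
```

Free entry. A bit further down.

Emit:
carry_out(
  steps=[
    [0,0,0,0,0,-0.5,0],
    [0,0,0,0,0,-1,0],
    [0,0,0,0,0,-1.4,0],
    [0,0,0,0,0,-1.7,0],
    [0,0,0,0,0,-1.7,0],
  ],
)

```text
time: 38.45
position: [0.5835, 0.3253, 0.0838]
tool_rot: [3.006, -0.174, 0.807]
ft_force: [4.7, -0.2, -3.7]
grip_width: 0.18
grip_force: 30.0
```

Emit:
carry_out(
  steps=[
    [0,0,0,0,0,-0.1,0.35],
    [0,0,0,0,0,-0.1,0.35],
    [0,0,0,0,0,-0.1,0.35],
    [0,0,0,0,0,-0.1,0.35],
    [0,0,0,0,0,-0.1,0.35],
    [0,0,0,-1,0.1,1.7,0.35],
    [0,0,0,-3,0.3,5.2,0.35],
    [0,0,0,-5,0.5,8.7,0.35],
    [0,0,0,-6,0.5,13,0.35],
    [0,0,0,-6,0.5,18,0.35],
    [0,0,0,-6,0.5,22,0.35],
  ],
)

```text
time: 39.55
position: [0.5365, 0.3466, 0.2609]
tool_rot: [3.019, -0.151, 0.788]
ft_force: [1.3, 0.0, -0.0]
grip_width: 0.354
grip_force: 0.0
```

Emit:
carry_out(
  steps=[
    [3.5,29.8,0,6,-3,2,0.4],
    [3.5,29.8,0,6,-3,2,0.4],
    [3.5,29.8,0,6,-3,2,0.4],
    [3.5,29.8,0,6,-3,2,0.4],
    [3.5,29.8,0,6,-3,2,0.4],
    [3.5,29.8,0,6,-3,2,0.4],
    [3.5,29.8,0,6,-3,2,0.4],
  ],
)

```text
time: 40.25
position: [0.5988, 0.3057, 0.2738]
tool_rot: [3.136, -0.179, -0.026]
ft_force: [-0.7, 0.1, 0.1]
grip_width: 0.399
grip_force: 0.0
```

```bash
python3 snap.py wrist w18; python3 snap.py scene c18>/dev/null
python3 - <<'E'
from h import *
s,im=pickle.load(open('w18.pkl','rb'));g=cv2.cvtColor(im['pixels'],cv2.COLOR_RGB2GRAY)
for P in [(.612,.323,.145),(.612,.323,.1),(.590,.143,.145),(.61,.321,.045)]: print(P,proj(im,np.array(P),s).round(1))
m=((g<70)*255).astype(np.uint8);m[205:]=0
for c in blobs(cv2.morphologyEx(m,cv2.MORPH_OPEN,np.ones((3,3),np.uint8)),60): print(cv2.boundingRect(c),cv2.contourArea(c),cv2.minAreaRect(c))
E
```

```text
40.25 [0.5988 0.3057 0.2738] yaw_y -96.53 zax [-1.640e-02  7.000e-04 -9.999e-01] q [-1.15  0.49  0.96  1.32 -0.4   1.54 -1.92] F [-0.7  0.1  0.1] 0.3991842656396864
(0.612, 0.323, 0.145) [[235.6 165. ]]
(0.612, 0.323, 0.1) [[237.9 156.8]]
(0.59, 0.143, 0.145) [[411.6 166.4]]
(0.61, 0.321, 0.045) [[241.7 150.4]]
(385, 146, 22, 29) 415.0 ((395.02001953125, 159.6400146484375), (19.230188369750977, 27.190589904785156), 10.304845809936523)
```

Emit:
carry_out(
  steps=[
    [0,0,0,0,0,4.5,0.4],
    [0,-0.9,0,0,0,4.5,0.4],
    [0,-0.9,0,0,0,4.5,0.4],
    [0,-0.9,0,0,0,4.5,0.4],
    [0,-0.9,0,0,0,4.5,0.4],
    [0,-0.9,0,0,0,4.5,0.4],
  ],
)

```text
time: 40.95
position: [0.5973, 0.3076, 0.3186]
tool_rot: [-3.135, 0.173, 0.005]
ft_force: [0.0, 0.2, 0.2]
grip_width: 0.401
grip_force: 0.0
```

```bash
python3 snap.py wrist w19
python3 - <<'E'
from h import *
s,im=pickle.load(open('w19.pkl','rb'));g=cv2.cvtColor(im['pixels'],cv2.COLOR_RGB2GRAY)
for P in [(.612,.323,.145),(.612,.323,.1),(.590,.143,.145),(.61,.321,.045)]: print(P,proj(im,np.array(P),s).round(1))
for t in (60,80,95):
    m=((g<t)*255).astype(np.uint8);m[205:]=0
    for c in blobs(cv2.morphologyEx(m,cv2.MORPH_OPEN,np.ones((5,5),np.uint8)),60): print(t,cv2.boundingRect(c),cv2.contourArea(c))
u,v=proj(im,np.array((.612,.323,.125)),s)[0].astype(int)
for r in range(v-30,v+34,4): print(r,g[r,u-28:u+30:3].tolist())
E
```

```text
40.95 [0.5973 0.3076 0.3186] yaw_y -96.32 zax [-0.0033  0.0021 -1.    ] q [-1.16  0.47  0.97  1.26 -0.39  1.61 -1.93] F [0.  0.2 0.2] 0.4006843762387501
(0.612, 0.323, 0.145) [[239.7 157.2]]
(0.612, 0.323, 0.1) [[241.4 151.2]]
(0.59, 0.143, 0.145) [[393.4 159. ]]
(0.61, 0.321, 0.045) [[244.5 146.6]]
60 (502, 91, 10, 109) 945.5
80 (501, 91, 11, 110) 1070.5
80 (373, 142, 25, 27) 512.0
80 (254, 49, 18, 21) 214.5
80 (475, 16, 15, 7) 64.5
95 (448, 0, 64, 53) 2091.0
95 (501, 90, 11, 112) 1098.0
95 (245, 39, 37, 32) 914.0
95 (135, 166, 36, 39) 802.0
95 (372, 142, 26, 28) 557.0
95 (54, 0, 39, 24) 415.5
95 (236, 141, 12, 28) 272.0
124 [211, 211, 211, 211, 211, 172, 172, 169, 156, 130, 145, 164, 136, 121, 112, 114, 114, 117, 112, 113]
128 [211, 211, 212, 212, 212, 174, 172, 172, 157, 131, 180, 164, 136, 122, 106, 109, 107, 106, 107, 104]
132 [211, 212, 213, 212, 211, 177, 177, 176, 152, 128, 183, 165, 133, 121, 112, 107, 109, 110, 106, 105]
136 [212, 213, 211, 212, 211, 178, 175, 171, 157, 133, 120, 148, 116, 120, 110, 109, 107, 106, 105, 106]
140 [211, 212, 213, 212, 212, 175, 174, 174, 159, 
[... 483 characters left out ...]
 212, 188, 183, 182, 87, 84, 77, 71, 121, 122, 117, 117, 121, 126, 175, 177]
164 [212, 212, 212, 212, 212, 177, 172, 171, 88, 84, 77, 73, 127, 122, 110, 110, 125, 154, 139, 169]
168 [213, 212, 212, 212, 211, 186, 182, 184, 105, 80, 84, 102, 129, 123, 118, 151, 178, 130, 160, 181]
172 [211, 213, 212, 211, 212, 179, 176, 177, 153, 144, 192, 166, 125, 138, 166, 128, 143, 175, 176, 176]
176 [212, 212, 213, 212, 211, 180, 170, 170, 147, 147, 151, 166, 123, 112, 140, 171, 172, 171, 172, 171]
180 [212, 212, 212, 212, 211, 181, 177, 167, 149, 152, 142, 164, 131, 161, 168, 170, 170, 170, 169, 172]
184 [212, 213, 212, 212, 212, 182, 167, 162, 170, 152, 165, 174, 147, 165, 169, 167, 169, 171, 171, 172]
```

The cage stands upright again in rack slot 3 (handle at about (0.613,0.321)). Regrasping it squarely.

Emit:
carry_out(
  steps=[
    [0,-0.2,-0.3,1.6,1.3,0,0.4],
    [0,-0.2,-0.3,1.6,1.3,-4,0.4],
    [0,-0.2,-0.3,1.6,1.3,-9,0.4],
    [0,-0.2,-0.3,1.6,1.3,-13,0.4],
    [0,-0.2,-0.3,1.6,1.3,-17,0.4],
    [0,-0.2,-0.3,1.6,1.3,-20,0.4],
    [0,-0.2,-0.3,1.6,1.3,-21.2,0.4],
    [0,-0.2,-0.3,1.6,1.3,-21.2,0.4],
    [0,-0.2,-0.3,1.6,1.3,-21.2,0.4],
  ],
)

```text
time: 41.9
position: [0.615, 0.3202, 0.1089]
tool_rot: [-3.133, 0.183, -0.005]
ft_force: [0.0, 0.3, -0.0]
grip_width: 0.401
grip_force: 0.0
```

Emit:
carry_out(
  steps=[
    [0,0,0,0,0,0,0],
    [0,0,0,0,0,0,0],
    [0,0,0,0,0,0,0],
    [0,0,0,0,0,0,0],
    [0,0,0,0,0,0,0],
    [0,0,0,0,0,0,0],
    [0,0,0,0,0,0,0],
    [0,0,0,0,0,0,0],
  ],
  squeeze=45,
)

```text
time: 42.7
position: [0.6144, 0.3204, 0.1082]
tool_rot: [-3.133, 0.182, -0.003]
ft_force: [-0.3, -0.3, 5.5]
grip_width: 0.158
grip_force: 45.0
```

Emit:
carry_out(
  steps=[
    [0,0,0,0,0,2,0],
    [0,0,0,0,0,5,0],
    [0,0,0,0,0,9,0],
    [0,0,0,0,0,14,0],
    [0,0,0,0,0,19,0],
    [0,0,0,0,0,24,0],
    [0,0,0,0,0,26,0],
    [0,0,0,0,0,26,0],
  ],
)

```text
time: 43.5
position: [0.6152, 0.3197, 0.3704]
tool_rot: [-3.132, 0.183, -0.009]
ft_force: [0.4, 0.1, -2.5]
grip_width: 0.16
grip_force: 44.9
```

```bash
cat > off.py <<'E'
import sys
from h import *
s,im=pickle.load(open(sys.argv[1]+'.pkl','rb'));g=cv2.cvtColor(im['pixels'],cv2.COLOR_RGB2GRAY).astype(int)
K=np.array(im['camera_matrix']);Ti=np.linalg.inv(np.array(im['T_tool_cam']))
def px(x,y,z):
    c=Ti@[x,y,z,1];q=K@c[:3];return (q[:2]/q[2]).round(1)
h=float(sys.argv[2])  # TCP above foot
print('pred top corner L/R',px(.0525,-.008,h and h-.095),px(.0525,.008,h-.095),'foot',px(.0525,-.008,h),px(.0525,.008,h))
for c0,c1 in ((241,244),(244,247),(247,250),(250,260),(260,263),(263,266),(266,269)): print(c0,[int(v) for v in g[112:160,c0:c1].mean(1)])
E
python3 snap.py wrist w20; for f in w11 w20; do echo $f; python3 off.py $f .108; done
```

```text
43.5 [0.6152 0.3197 0.3704] yaw_y -96.69 zax [ 0.0062  0.0042 -1.    ] q [-1.09  0.52  0.96  1.09 -0.42  1.72 -1.95] F [ 0.4  0.1 -2.5] 0.16016208705292093
w11
pred top corner L/R [241.4 139. ] [267.9 139. ] foot [245.8 127.6] [263.1 127.6]
241 [209, 209, 211, 210, 207, 204, 204, 205, 201, 190, 188, 188, 189, 190, 191, 191, 190, 189, 188, 183, 164, 149, 131, 126, 127, 146, 168, 167, 164, 166, 163, 156, 149, 155, 154, 157, 161, 164, 163, 162, 162, 162, 161, 160, 161, 161, 155, 141]
244 [208, 209, 212, 210, 206, 199, 200, 200, 181, 108, 86, 87, 92, 100, 102, 102, 102, 107, 116, 123, 126, 125, 124, 122, 123, 122, 123, 128, 139, 162, 178, 188, 190, 187, 187, 187, 187, 187, 186, 186, 186, 186, 186, 185, 185, 186, 185, 185]
247 [210, 209, 211, 211, 205, 195, 195, 195, 175, 98, 74, 77, 78, 83, 85, 84, 88, 102, 124, 130, 134, 134, 134, 132, 132, 137, 147, 144, 131, 128, 132, 130, 130, 131, 130, 131, 131, 129, 132, 137, 144, 148, 150, 150, 153, 152, 151, 153]
250 [211, 210, 211, 211, 203, 185, 184, 182, 162, 94, 76, 77, 79, 84, 85, 85, 86, 86, 88, 90, 89, 89, 90, 89, 90, 96, 111, 120, 122, 12
[... 1919 characters left out ...]
 164, 163, 163, 165, 169, 168, 165, 163, 163, 164, 165, 167, 168, 165, 154, 130, 117, 112, 111, 108, 107, 106, 107, 106, 108, 107, 107, 106, 106, 109, 108, 109, 108, 109, 109, 108, 108, 110, 109, 110, 111, 110]
263 [147, 164, 168, 170, 172, 171, 167, 165, 169, 176, 179, 177, 175, 172, 171, 173, 172, 174, 177, 177, 178, 175, 168, 160, 158, 152, 145, 143, 135, 125, 121, 116, 112, 110, 113, 116, 116, 114, 114, 115, 114, 115, 115, 115, 115, 114, 115, 115]
266 [148, 164, 168, 169, 171, 171, 171, 167, 169, 176, 178, 177, 175, 173, 172, 172, 171, 174, 176, 177, 176, 176, 174, 169, 165, 166, 164, 168, 169, 167, 167, 164, 159, 157, 151, 142, 140, 141, 141, 141, 141, 143, 144, 145, 144, 143, 144, 143]
```

Emit:
carry_out(
  steps=[
    [0,0,3,-1,-8,4,0],
    [0,0,13.2,-2.9,-51.4,4,0],
    [0,0,13.2,-2.9,-51.4,4,0],
    [0,0,13.2,-2.9,-51.4,4,0],
    [0,0,13.2,-2.9,-51.4,4,0],
    [0,0,13.2,-2.9,-51.4,4,0],
    [0,0,13.2,-2.9,-51.4,4,0],
    [0,0,13.2,-2.9,-51.4,4,0],
    [0,0,13.2,-2.9,-51.4,4,0],
    [0,0,13.2,-2.9,-51.4,4,0],
    [0,0,13.2,-2.9,-51.4,4,0],
    [0,0,13.2,-2.9,-51.4,4,0],
  ],
)

```text
time: 44.75
position: [0.5824, -0.1987, 0.4044]
tool_rot: [-3.135, -0.165, 0.006]
ft_force: [-0.3, -0.9, -1.7]
grip_width: 0.153
grip_force: 44.9
```

Emit:
carry_out(
  steps=[
    [0,0,0,0,0,0,0],
    [0,0,0,0,0,-4,0],
    [0,0,0,0,0,-8,0],
    [0,0,0,0,0,-10.5,0],
    [0,0,0,0,0,-10.5,0],
    [0,0,0,0,0,-10.5,0],
  ],
)

```text
time: 45.35
position: [0.5854, -0.1918, 0.3021]
tool_rot: [-3.133, -0.184, 0.0]
ft_force: [0.9, -0.1, -1.1]
grip_width: 0.159
grip_force: 44.9
```

```bash
python3 snap.py wrist w21; python3 off.py w21 .108
python3 - <<'E'
from h import *
s,im=pickle.load(open('w21.pkl','rb'));g=cv2.cvtColor(im['pixels'],cv2.COLOR_RGB2GRAY).astype(int)
for r in (118,121,124,127,150,175): print(r,g[r-1:r+2,232:280].mean(0).astype(int).tolist())
for P in [(.5825,-.194),(.5825+.0625*.9936,-.194+.0625*.113)]: print(proj(im,np.array([*P,.17]),s))
E
```

```text
45.35 [ 0.5854 -0.1918  0.3021] yaw_y -83.29 zax [-3.0e-04  3.4e-03 -1.0e+00] q [-0.55  0.35  1.08  1.44 -0.31  1.53 -0.94] F [ 0.9 -0.1 -1.1] 0.15913361311994773
pred top corner L/R [240.3 139.6] [266.8 139.6] foot [245.1 127.7] [262.5 127.7]
241 [219, 218, 219, 220, 218, 216, 211, 202, 198, 197, 197, 198, 197, 197, 199, 199, 198, 195, 196, 195, 195, 194, 195, 196, 199, 199, 196, 195, 193, 189, 186, 179, 171, 161, 150, 149, 145, 146, 144, 138, 123, 119, 121, 120, 119, 119, 120, 119]
244 [219, 218, 219, 220, 217, 215, 202, 166, 157, 156, 156, 155, 156, 156, 154, 152, 150, 153, 152, 152, 150, 143, 138, 137, 129, 126, 122, 116, 115, 112, 112, 111, 110, 110, 113, 118, 118, 115, 117, 117, 116, 116, 116, 115, 115, 116, 115, 114]
247 [218, 218, 220, 219, 217, 214, 203, 171, 162, 159, 146, 114, 107, 108, 109, 112, 112, 110, 111, 110, 109, 107, 107, 106, 107, 107, 108, 109, 110, 110, 113, 115, 116, 115, 115, 113, 112, 108, 108, 107, 106, 106, 107, 106, 108, 110, 109, 109]
250 [218, 217, 218, 218, 216, 214, 205, 182, 175, 172, 154, 93, 77, 78, 81, 85, 85, 84, 84, 85, 84, 87, 90, 90, 87, 87, 8
[... 1604 characters left out ...]
50, 137, 109, 88, 85, 85, 86, 84, 84, 85, 84, 82, 83, 82, 83, 82, 83, 84, 83, 82, 96, 136, 170, 176, 174, 191, 205, 191, 150, 142, 144, 158, 174, 166]
150 [212, 208, 207, 207, 206, 207, 206, 207, 204, 185, 127, 116, 117, 116, 115, 111, 107, 106, 105, 106, 105, 107, 106, 105, 105, 103, 104, 104, 104, 109, 113, 116, 115, 114, 115, 126, 153, 170, 160, 135, 133, 136, 136, 137, 138, 136, 136, 137]
175 [133, 134, 133, 132, 133, 133, 132, 133, 132, 125, 114, 113, 114, 113, 112, 108, 105, 108, 108, 110, 111, 111, 110, 110, 110, 109, 109, 107, 108, 108, 110, 113, 112, 111, 126, 164, 188, 175, 133, 127, 132, 131, 131, 132, 131, 132, 132, 131]
[[256.00632964 179.64025091]]
[[256.3849306  118.94670691]]
```

Measured: the cage foot sits 4.3 mm toward -x in the grip, so I shift +2 mm in x and -2.5 mm in y, then insert in stages.

Emit:
carry_out(
  steps=[
    [0,0,0,0.2,-0.25,0,0],
    [0,0,0,0.2,-0.25,-1,0],
    [0,0,0,0.2,-0.25,-2,0],
    [0,0,0,0.2,-0.25,-2.8,0],
    [0,0,0,0.2,-0.25,-3.5,0],
    [0,0,0,0.2,-0.25,-4,0],
    [0,0,0,0.2,-0.25,-4,0],
  ],
)

```text
time: 46.1
position: [0.5866, -0.1961, 0.2614]
tool_rot: [-3.133, -0.179, 0.001]
ft_force: [0.3, 1.1, -1.4]
grip_width: 0.16
grip_force: 44.9
```

Emit:
carry_out(
  steps=[
    [0,0,0,0,0.05,-1,0],
    [0,0,0,0,0.05,-2,0],
    [0,0,0,0,0.05,-3,0],
    [0,0,0,0,0.05,-4,0],
    [0,0,0,0,0.05,-4.6,0],
    [0,0,0,0,0.05,-4.6,0],
  ],
)

```text
time: 46.7
position: [0.5864, -0.1956, 0.2151]
tool_rot: [-3.133, -0.179, 0.001]
ft_force: [0.0, -0.4, -1.4]
grip_width: 0.157
grip_force: 44.9
```

Emit:
carry_out(
  steps=[
    [0,0,0,0,0,-0.4,0],
    [0,0,0,0,0,-0.7,0],
    [0,0,0,0,0,-0.9,0],
    [0,0,0,0,0,-1,0],
    [0,0,0,0,0,-1,0],
  ],
)

```text
time: 47.2
position: [0.5872, -0.1962, 0.2082]
tool_rot: [-3.133, -0.179, -0.004]
ft_force: [-2.9, 1.6, 6.5]
grip_width: 0.155
grip_force: 44.9
```

Seated. Release and fetch the last cage.

Emit:
carry_out(
  steps=[
    [0,0,0,0,0,0.3,0.4],
    [0,0,0,0,0,0.3,0.4],
    [0,0,0,0,0,0.3,0.4],
    [0,0,0,0,0,0.3,0.4],
    [0,0,0,0,0,0.3,0.4],
    [0,0,0,0,0,3,0.4],
    [0,0,0,0,0,7,0.4],
    [0,0,0,0,0,11,0.4],
    [0,0,0,0,0,11,0.4],
  ],
)

```text
time: 48.1
position: [0.589, -0.1976, 0.3219]
tool_rot: [3.136, 0.179, 0.014]
ft_force: [0.2, -0.5, -0.3]
grip_width: 0.401
grip_force: 0.0
```

Emit:
carry_out(
  steps=[
    [0,0,-13.3,0.5,34,0,0.4],
    [0,0,-13.3,0.5,34,0,0.4],
    [0,0,-13.3,0.5,34,0,0.4],
    [0,0,-13.3,0.5,34,0,0.4],
    [0,0,-13.3,0.5,34,0,0.4],
    [0,0,-13.3,0.5,34,0,0.4],
    [0,0,-13.3,0.5,34,0,0.4],
    [0,0,-13.3,0.5,34,0,0.4],
    [0,0,-13.3,0.5,34,0,0.4],
    [0,0,-13.3,0.5,34,0,0.4],
    [0,0,-13.3,0.5,34,0,0.4],
  ],
)

```text
time: 49.2
position: [0.5921, 0.1419, 0.3165]
tool_rot: [-3.133, 0.19, -0.002]
ft_force: [-0.3, 0.7, 0.0]
grip_width: 0.398
grip_force: 0.0
```

```bash
python3 snap.py wrist w22
python3 - <<'E'
from h import *
s,im=pickle.load(open('w22.pkl','rb'));g=cv2.cvtColor(im['pixels'],cv2.COLOR_RGB2GRAY)
m=((g<92)*255).astype(np.uint8);m[205:]=0;m[:,:220]=0;m[:,290:]=0
for c in blobs(cv2.morphologyEx(m,cv2.MORPH_OPEN,np.ones((5,5),np.uint8)),60):
    x,y,w,h=cv2.boundingRect(c);print(x,y,w,h,plane(im,(x+w/2-.5,y+h-13.5),.145,s).round(4))
print(proj(im,np.array((.592,.144,.145)),s))
_,i=pickle.load(open('w22.pkl','rb'))
E
python3 snap.py scene c22 >/dev/null
python3 - <<'E'
import sys;sys.path.insert(0,'.')
import os;os.chdir('.')
from h import *
_,im=pickle.load(open('c22.pkl','rb'));g=cv2.cvtColor(im['pixels'],cv2.COLOR_RGB2GRAY)
for P in [(.577,-.1345,.245),(.5828,-.1955,.245)]:
    u,v=proj(im,np.array(P))[0];print(u,v);u,v=int(u),int(v)
    for r in range(v-6,v+14,3): print(r,g[r,u-10:u+11:2].tolist())
E
```

```text
49.2 [0.5921 0.1419 0.3165] yaw_y -96.96 zax [ 0.0016  0.0025 -1.    ] q [-1.11  0.31  1.07  1.44 -0.28  1.55 -1.75] F [-0.3  0.7  0. ] 0.3981207104506043
249 153 11 29 [[0.5928 0.1421 0.145 ]]
[[252.47439247 169.32205327]]
234.98974804269042 193.69967532755564
187 [131, 115, 112, 150, 164, 162, 162, 161, 161, 161, 150]
190 [157, 108, 107, 162, 171, 169, 162, 155, 146, 153, 160]
193 [165, 165, 161, 107, 35, 23, 64, 151, 162, 162, 161]
196 [76, 112, 143, 177, 12, 31, 31, 18, 176, 162, 161]
199 [80, 73, 67, 82, 33, 32, 31, 23, 145, 162, 161]
202 [55, 75, 64, 75, 37, 28, 31, 24, 123, 170, 157]
205 [35, 31, 69, 70, 66, 69, 58, 42, 65, 149, 169]
222.44457161194708 202.95927173105645
196 [44, 75, 81, 25, 30, 87, 76, 112, 143, 177, 12]
199 [46, 34, 33, 73, 85, 84, 80, 73, 67, 82, 33]
202 [37, 27, 48, 78, 36, 33, 55, 75, 64, 75, 37]
205 [56, 81, 79, 81, 25, 30, 35, 31, 69, 70, 66]
208 [80, 101, 61, 77, 25, 30, 31, 25, 90, 76, 65]
211 [74, 71, 62, 99, 58, 28, 30, 27, 66, 82, 83]
214 [97, 67, 63, 67, 66, 68, 33, 26, 69, 79, 82]
```

Emit:
carry_out(
  steps=[
    [0,0,0.2,-0.2,0,-4,0.4],
    [0,0,0.2,-0.2,0,-9,0.4],
    [0,0,0.2,-0.2,0,-13,0.4],
    [0,0,0.2,-0.2,0,-17,0.4],
    [0,0,0.2,-0.2,0,-20,0.4],
    [0,0,0.2,-0.2,0,-20.9,0.4],
    [0,0,0.2,-0.2,0,-20.9,0.4],
    [0,0,0.2,-0.2,0,-20.9,0.4],
  ],
)

```text
time: 50.1
position: [0.5913, 0.1438, 0.1091]
tool_rot: [-3.133, 0.181, -0.006]
ft_force: [0.5, 0.1, 0.8]
grip_width: 0.396
grip_force: 0.0
```

Emit:
carry_out(
  steps=[
    [0,0,0,0,0,0,0],
    [0,0,0,0,0,0,0],
    [0,0,0,0,0,0,0],
    [0,0,0,0,0,0,0],
    [0,0,0,0,0,0,0],
    [0,0,0,0,0,0,0],
    [0,0,0,0,0,0,0],
    [0,0,0,0,0,0,0],
  ],
  squeeze=45,
)

```text
time: 50.9
position: [0.5903, 0.1441, 0.108]
tool_rot: [-3.133, 0.18, -0.003]
ft_force: [-1.1, 0.0, 6.0]
grip_width: 0.16
grip_force: 45.0
```

Emit:
carry_out(
  steps=[
    [0,0,0,0,0,2,0],
    [0,0,0,0,0,5,0],
    [0,0,0,0,0,9,0],
    [0,0,0,0,0,14,0],
    [0,0,0,0,0,19,0],
    [0,0,0,0,0,24,0],
    [0,0,0,0,0,29,0],
    [0,0,0,0,0,30,0],
    [0,0,0,0,0,30,0],
  ],
)

```text
time: 51.8
position: [0.5908, 0.1438, 0.4086]
tool_rot: [-3.133, 0.18, -0.006]
ft_force: [0.7, 0.0, -2.7]
grip_width: 0.155
grip_force: 44.9
```

Emit:
carry_out(
  steps=[
    [0,0,3,0,-8,0,0],
    [0,0,13.2,0,-39.8,0,0],
    [0,0,13.2,0,-39.8,0,0],
    [0,0,13.2,0,-39.8,0,0],
    [0,0,13.2,0,-39.8,0,0],
    [0,0,13.2,0,-39.8,0,0],
    [0,0,13.2,0,-39.8,0,0],
    [0,0,13.2,0,-39.8,0,0],
    [0,0,13.2,0,-39.8,0,0],
    [0,0,13.2,0,-39.8,0,0],
    [0,0,13.2,0,-39.8,0,0],
    [0,0,13.2,0,-39.8,0,0],
  ],
)

```text
time: 53.0
position: [0.5908, -0.2513, 0.4064]
tool_rot: [-3.132, -0.187, 0.0]
ft_force: [0.3, 0.9, -0.9]
grip_width: 0.158
grip_force: 44.9
```

Emit:
carry_out(
  steps=[
    [0,0,0,0,0,0,0],
    [0,0,0,0,0,-4,0],
    [0,0,0,0,0,-8,0],
    [0,0,0,0,0,-10.6,0],
    [0,0,0,0,0,-10.6,0],
    [0,0,0,0,0,-10.6,0],
    [0,0,0,0,0,-10.6,0],
  ],
)

```text
time: 53.7
position: [0.5909, -0.2541, 0.3036]
tool_rot: [-3.135, -0.183, -0.006]
ft_force: [-1.6, -0.3, -1.5]
grip_width: 0.157
grip_force: 44.9
```

```bash
python3 snap.py wrist w23; python3 off.py w23 .108
python3 - <<'E'
from h import *
s,im=pickle.load(open('w23.pkl','rb'));g=cv2.cvtColor(im['pixels'],cv2.COLOR_RGB2GRAY).astype(int)
for r in (121,124,150): print(r,g[r-1:r+2,232:280].mean(0).astype(int).tolist())
for P in [(.5896+.0625*.9936,-.2545+.0625*.113)]: print(proj(im,np.array([*P,.17]),s))
E
```

```text
53.7 [ 0.5909 -0.2541  0.3036] yaw_y -83.32 zax [ 0.0036  0.0014 -1.    ] q [-0.4   0.43  1.08  1.37 -0.38  1.56 -0.81] F [-1.6 -0.3 -1.5] 0.15726803906796305
pred top corner L/R [240.3 139.6] [266.9 139.6] foot [245.1 127.7] [262.5 127.7]
241 [214, 215, 214, 213, 213, 203, 173, 159, 157, 156, 155, 156, 157, 156, 156, 154, 155, 154, 154, 154, 155, 154, 155, 154, 152, 150, 147, 141, 137, 135, 132, 129, 127, 127, 127, 129, 129, 127, 122, 119, 119, 118, 118, 118, 118, 118, 117, 118]
244 [213, 215, 213, 212, 213, 204, 175, 161, 159, 148, 118, 113, 113, 113, 113, 113, 115, 116, 120, 124, 127, 124, 122, 119, 116, 111, 109, 110, 109, 114, 116, 118, 117, 117, 116, 115, 116, 116, 114, 115, 115, 113, 114, 114, 114, 114, 114, 114]
247 [213, 214, 213, 212, 214, 204, 179, 167, 164, 146, 89, 74, 74, 77, 81, 83, 88, 98, 108, 110, 108, 109, 110, 110, 110, 113, 116, 118, 120, 120, 119, 123, 121, 111, 110, 107, 107, 106, 107, 108, 108, 109, 108, 108, 108, 108, 108, 109]
250 [212, 213, 212, 212, 212, 206, 187, 180, 179, 162, 99, 75, 73, 75, 80, 81, 82, 83, 85, 85, 84, 85, 85, 85, 85, 90, 100, 107, 108,
[... 870 characters left out ...]
87, 159, 155, 154, 150, 141, 134, 131, 133, 135, 136, 137, 139, 143, 147, 150, 152, 154, 155, 156, 158, 160, 162, 168, 178, 186, 173, 159, 156, 155, 159, 165, 165, 153, 148, 140, 138, 138, 138, 137]
124 [214, 214, 215, 215, 214, 214, 213, 208, 188, 161, 155, 153, 139, 113, 86, 75, 76, 74, 74, 75, 74, 75, 74, 74, 73, 75, 74, 73, 75, 74, 74, 83, 125, 151, 135, 140, 157, 169, 174, 191, 207, 200, 173, 143, 139, 137, 139, 138]
150 [207, 201, 189, 186, 186, 186, 185, 181, 164, 135, 119, 114, 115, 116, 114, 110, 107, 104, 104, 105, 106, 105, 106, 107, 106, 105, 105, 103, 104, 105, 108, 114, 114, 115, 115, 150, 192, 207, 192, 147, 138, 139, 137, 138, 137, 137, 138, 136]
[[254.39182175 117.47882594]]
```

Slot end and cage foot agree within half a millimetre. Inserting in stages.

Emit:
carry_out(
  steps=[
    [0,0,0,0,-0.05,-1,0],
    [0,0,0,0,-0.05,-2,0],
    [0,0,0,0,-0.05,-3,0],
    [0,0,0,0,-0.05,-3.6,0],
    [0,0,0,0,-0.05,-4.2,0],
    [0,0,0,0,-0.05,-4.2,0],
  ],
)

```text
time: 54.35
position: [0.5896, -0.2541, 0.2582]
tool_rot: [-3.133, -0.182, 0.001]
ft_force: [1.1, 0.2, -1.2]
grip_width: 0.158
grip_force: 44.9
```

Emit:
carry_out(
  steps=[
    [0,0,0,0,0,0,0],
  ],
)

```text
time: 54.45
position: [0.59, -0.2544, 0.2594]
tool_rot: [-3.134, -0.182, -0.001]
ft_force: [-0.2, -0.7, -1.0]
grip_width: 0.162
grip_force: 44.9
```

Emit:
carry_out(
  steps=[
    [0,0,0,0,0,-1,0],
    [0,0,0,0,0,-2,0],
    [0,0,0,0,0,-3,0],
    [0,0,0,0,0,-4,0],
    [0,0,0,0,0,-4.5,0],
    [0,0,0,0,0,-4.5,0],
  ],
)

```text
time: 55.05
position: [0.5895, -0.254, 0.2132]
tool_rot: [-3.133, -0.182, 0.001]
ft_force: [0.2, -0.1, -1.3]
grip_width: 0.153
grip_force: 44.9
```

Emit:
carry_out(
  steps=[
    [0,0,0,0,0,-0.3,0],
    [0,0,0,0,0,-0.6,0],
    [0,0,0,0,0,-0.9,0],
    [0,0,0,0,0,-0.9,0],
  ],
)

```text
time: 55.45
position: [0.5903, -0.2549, 0.2071]
tool_rot: [-3.134, -0.181, -0.004]
ft_force: [-2.0, 1.8, 8.0]
grip_width: 0.159
grip_force: 45.0
```

Seated. Release, close the fingers, and go over the lever.

Emit:
carry_out(
  steps=[
    [0,0,0,0,0,0.3,0.4],
    [0,0,0,0,0,0.3,0.4],
    [0,0,0,0,0,0.3,0.4],
    [0,0,0,0,0,0.3,0.4],
    [0,0,0,0,0,0.3,0.4],
    [0,0,0,0,0,3,0.4],
    [0,0,0,0,0,7,0.4],
    [0,0,0,0,0,11,0.4],
    [0,0,0,0,0,11,0],
  ],
)

```text
time: 56.35
position: [0.5916, -0.2564, 0.3211]
tool_rot: [3.135, 0.181, 0.014]
ft_force: [-0.2, -0.3, 0.2]
grip_width: 0.366
grip_force: 0.0
```

Emit:
carry_out(
  steps=[
    [0,0,0,-5,-2,0,0],
    [0,0,0,-10,-3,0,0],
    [0,0,0,-15.7,-4.6,0,0],
    [0,0,0,-15.7,-4.6,0,0],
    [0,0,0,-15.7,-4.6,-4,0],
    [0,0,0,-15.7,-4.6,-4,0],
    [0,0,0,-15.7,-4.6,-4,0],
    [0,0,0,-15.7,-4.6,-4,0],
  ],
)

```text
time: 57.15
position: [0.4339, -0.3006, 0.2766]
tool_rot: [-3.135, -0.183, -0.002]
ft_force: [-0.3, 0.6, 0.1]
grip_width: 0.007
grip_force: 0.0
```

```bash
python3 snap.py wrist w24; python3 snap.py scene c24 >/dev/null; python3 snap.py side s24 >/dev/null
python3 - <<'E'
from h import *
s,im=pickle.load(open('w24.pkl','rb'))
m=mask(im,(0,150,60),(6,255,255))|mask(im,(172,150,60),(180,255,255))
for c in blobs(m,60): print('red',cv2.boundingRect(c),np.round(plane(im,cv2.minAreaRect(c)[0],.155,s)[0],4))
print('pred lever',proj(im,np.array([.435,-.301,.155]),s))
for f in ('c24','s24'):
    _,i=pickle.load(open(f+'.pkl','rb'))
    for c in blobs(mask(i,(105,120,30),(125,255,255)),200):
        a=cv2.approxPolyDP(c,5,True)[:,0];q=plane(i,a,.022)[:,:2];print(f,'cover',len(a),q.mean(0).round(3))
    g=cv2.cvtColor(i['pixels'],cv2.COLOR_RGB2GRAY)
    for P in [(.577,-.1345,.235),(.5828,-.1955,.235),(.5896,-.255,.235)]:
        u,v=proj(i,np.array(P))[0].astype(int);print(f,u,v,g[v-8:v+7:2,u].tolist())
E
```

```text
57.15 [ 0.4339 -0.3006  0.2766] yaw_y -83.34 zax [ 0.0013  0.001  -1.    ] q [-0.58  0.03  1.18  1.7  -0.03  1.43 -0.86] F [-0.3  0.6  0.1] 0.006589347575061533
red (234, 161, 42, 35) [ 0.4354 -0.3011  0.155 ]
red (105, 98, 22, 33) [ 0.482  -0.1612  0.155 ]
pred lever [[254.3983561  178.37117278]]
c24 cover 4 [0.421 0.218]
c24 235 195 [163, 164, 149, 36, 36, 33, 33, 33]
c24 222 204 [172, 165, 154, 30, 35, 32, 32, 33]
c24 210 214 [23, 163, 139, 33, 35, 32, 32, 32]
s24 268 198 [95, 169, 165, 49, 29, 30, 27, 27]
s24 276 208 [173, 172, 129, 36, 29, 28, 29, 30]
s24 284 218 [152, 117, 93, 34, 29, 29, 31, 31]
```

The cages are in and level, but the cover has been knocked aside (now about (0.421,0.218)). I'll re-centre it before pressing the lever.

Emit:
carry_out(
  steps=[
    [0,0,10,2,4,5,0.5],
    [0,0,88.5,6,25,5,0.7],
    [0,0,88.5,6,25,5,0.7],
    [0,0,88.5,6,25,5,0.7],
    [0,0,88.5,6,25,5,0.7],
    [0,0,88.5,-1,52,3,0.7],
    [0,0,88.5,-1,52,3,0.7],
    [0,0,88.5,-1,52,3,0.7],
    [0,0,88.5,-1,52,3,0.7],
    [0,0,88.5,-1,52,3,0.7],
    [0,0,88.5,-1,52,3,0.7],
    [0,0,88.5,-1,52,3,0.7],
  ],
)

```text
time: 58.5
position: [0.4199, 0.2272, 0.3047]
tool_rot: [-2.103, -2.329, 0.003]
ft_force: [0.0, 0.6, -0.6]
grip_width: 0.694
grip_force: 0.0
```

Emit:
carry_out(
  steps=[
    [0,0,0,0,0,0,0.7],
    [0,0,0,0,0,0,0.7],
    [0,0,0,0,0,0,0.7],
  ],
)

```text
time: 58.8
position: [0.4239, 0.218, 0.3058]
tool_rot: [-2.122, -2.313, 0.001]
ft_force: [-0.2, 0.7, 1.0]
grip_width: 0.696
grip_force: 0.0
```

```bash
python3 snap.py wrist w25
cat > cov.py <<'E'
import sys
from h import *
s,im=pickle.load(open(sys.argv[1]+'.pkl','rb'))
c=blobs(mask(im,(105,120,30),(125,255,255)),300)[0];a=cv2.approxPolyDP(c,5,True)[:,0];print('blue',a.tolist(),plane(im,a,.022,s)[:,:2].round(4).tolist())
x,y,w,h=cv2.boundingRect(c)
for c in blobs(mask(im,(5,60,60),(25,255,255)),150)[:5]:
    a=cv2.minAreaRect(c);print('wood',cv2.boundingRect(c),np.round(a[0],1),np.round(a[1],1),round(a[2],1),'z.058',plane(im,a[0],.058,s)[0,:2].round(4))
E
python3 cov.py w25
```

```text
58.8 [0.4239 0.218  0.3058] yaw_y 4.94 zax [-0.0022  0.0013 -1.    ] q [-1.16 -0.12  0.58  1.74  0.06  1.5  -0.5 ] F [-0.2  0.7  1. ] 0.696395032710016
blue [[210, 81], [214, 214], [289, 215], [293, 83]] [[0.3495, 0.319], [0.3657, 0.1119], [0.4895, 0.1211], [0.4709, 0.3268]]
wood (307, 65, 140, 166) [374.9 151.3] [102.1 165.7] 15.5 z.058 [0.5946 0.242 ]
wood (178, 57, 107, 153) [231. 133.] [152. 106.] 90.0 z.058 [0.3878 0.25  ]
wood (179, 287, 325, 19) [341. 296.] [ 18. 324.] 90.0 z.058 [5.86e-01 5.00e-04]
wood (243, 131, 16, 49) [250.5 155. ] [48. 15.] 90.0 z.058 [0.4178 0.2213]
wood (360, 227, 23, 53) [371.6 253. ] [52.4 21.2] 86.1 z.058 [0.621  0.0826]
```

Run:
```python
from h import *
s,im=pickle.load(open('w25.pkl','rb'));m=mask(im,(5,60,60),(25,255,255),(170,50,290,225))
c=blobs(m,500)[0];a=cv2.approxPolyDP(c,4,True)[:,0]
print([(p.tolist(),q.round(4).tolist()) for p,q in zip(a,plane(im,a,.012,s)[:,:2])])
```

```text
[([283, 58], [0.4532, 0.3608]), ([178, 58], [0.2996, 0.3475]), ([188, 209], [0.3204, 0.1131]), ([211, 209], [0.3591, 0.1165]), ([206, 81], [0.342, 0.3192]), ([283, 79], [0.4565, 0.332])]
```

Emit:
carry_out(
  steps=[
    [0,0,0,-0.6,0.2,-5,0.6],
    [0,0,0,-0.6,0.2,-10,0.6],
    [0,0,0,-0.6,0.2,-15,0.6],
    [0,0,0,-0.6,0.2,-20,0.6],
    [0,0,0,-0.6,0.2,-24,0.6],
    [0,0,0,-0.6,0.2,-27,0.6],
    [0,0,0,-0.6,0.2,-27.6,0.6],
    [0,0,0,-0.6,0.2,-27.6,0.6],
    [0,0,0,-0.6,0.2,-27.6,0.6],
  ],
)

```text
time: 59.75
position: [0.4185, 0.2221, 0.0311]
tool_rot: [-2.119, -2.316, -0.003]
ft_force: [-0.6, 0.4, 0.4]
grip_width: 0.6
grip_force: 0.0
```

Emit:
carry_out(
  steps=[
    [0,0,0,0,0,0,0],
    [0,0,0,0,0,0,0],
    [0,0,0,0,0,0,0],
    [0,0,0,0,0,0,0],
    [0,0,0,0,0,0,0],
    [0,0,0,0,0,0,0],
    [0,0,0,0,0,0,0],
    [0,0,0,0,0,0,0],
    [0,0,0,0,0,0,0],
  ],
  squeeze=30,
)

```text
time: 60.65
position: [0.4173, 0.2218, 0.0297]
tool_rot: [-2.118, -2.317, 0.001]
ft_force: [-0.9, 0.1, 5.4]
grip_width: 0.273
grip_force: 30.0
```

Gripped. Lift slightly, shift (-2.8, +1.5) cm, and lower.

Emit:
carry_out(
  steps=[
    [0,0,0,0,0,1.5,0],
    [0,0,0,0,0,3,0],
    [0,0,0,-1.4,0.7,3,0],
    [0,0,0,-2.8,1.5,3,0],
    [0,0,0,-2.8,1.5,3,0],
    [0,0,0,-2.8,1.5,1.5,0],
    [0,0,0,-2.8,1.5,0.6,0],
    [0,0,0,-2.8,1.5,0.2,0],
    [0,0,0,-2.8,1.5,-0.1,0],
    [0,0,0,-2.8,1.5,-0.1,0],
  ],
)

```text
time: 61.65
position: [0.3883, 0.2354, 0.0296]
tool_rot: [-2.118, -2.315, 0.008]
ft_force: [-7.4, -5.0, 17.7]
grip_width: 0.275
grip_force: 30.0
```

Emit:
carry_out(
  steps=[
    [0,0,0,0,0,0,0.6],
    [0,0,0,0,0,0,0.6],
    [0,0,0,0,0,0,0.6],
    [0,0,0,0,0,0,0.6],
    [0,0,0,0,0,0,0.6],
    [0,0,0,0,0,0,0.6],
    [0,0,0,0,0,4,0.6],
    [0,0,0,0,0,9,0.6],
    [0,0,0,0,0,14,0.6],
    [0,0,0,0,0,19,0.6],
    [0,0,0,2,0,24,0.6],
    [0,0,0,2,0,26,0.6],
  ],
)

```text
time: 62.85
position: [0.4116, 0.237, 0.2929]
tool_rot: [-2.12, -2.316, -0.009]
ft_force: [0.6, -0.3, -0.2]
grip_width: 0.598
grip_force: 0.0
```

Emit:
carry_out(
  steps=[
    [0,0,0,0,0,0,0.4],
    [0,0,0,0,0,0,0.2],
    [0,0,0,0,0,0,0],
  ],
)

```text
time: 63.15
position: [0.4081, 0.2362, 0.2869]
tool_rot: [-2.117, -2.317, 0.006]
ft_force: [-0.1, -0.3, 0.0]
grip_width: 0.418
grip_force: 0.0
```

```bash
python3 snap.py wrist w26; python3 cov.py w26 | head -1
python3 - <<'E'
from h import *
s,im=pickle.load(open('w26.pkl','rb'));m=mask(im,(5,60,60),(25,255,255))|mask(im,(105,120,30),(125,255,255))
m[225:]=0
u,v=proj(im,np.array([.37,.24,.02]),s)[0].astype(int)
for c in blobs(m,500):
    if cv2.pointPolygonTest(c,(float(u),float(v)),False)>0:
        a=cv2.approxPolyDP(c,5,True)[:,0];print('board',a.tolist(),plane(im,a,.012,s)[:,:2].round(4).tolist())
E
```

```text
63.15 [0.4081 0.2362 0.2869] yaw_y 5.15 zax [-4.7e-03 -9.0e-04 -1.0e+00] q [-1.21 -0.12  0.59  1.79  0.07  1.46 -0.55] F [-0.1 -0.3  0. ] 0.4175033660182781
blue [[198, 82], [203, 219], [215, 210], [225, 221], [281, 221], [285, 83]] [[0.3189, 0.3323], [0.3348, 0.1267], [0.353, 0.1437], [0.37, 0.1265], [0.4589, 0.1348], [0.4406, 0.342]]
board [[198, 82], [203, 219], [215, 210], [225, 221], [281, 221], [285, 83]] [[0.3169, 0.3329], [0.3332, 0.1224], [0.3519, 0.1398], [0.3692, 0.1223], [0.4602, 0.1307], [0.4415, 0.3428]]
```

Cover centred again at (0.388,0.234), with the board centre at (0.390,0.235). Back to the lever.

Emit:
carry_out(
  steps=[
    [0,0,-8,6,-4,3,0],
    [0,0,-88.5,9,-27,4,0],
    [0,0,-88.5,9,-27,4,0],
    [0,0,-88.5,9,-27,4,0],
    [0,0,-88.5,9,-27,4,0],
    [0,0,-88.5,9,-27,4,0],
    [0,0,-88.5,2.7,-53.7,4,0],
    [0,0,-88.5,2.7,-53.7,4,0],
    [0,0,-88.5,2.7,-53.7,4,0],
    [0,0,-88.5,2.7,-53.7,4,0],
    [0,0,-88.5,2.7,-53.7,4,0],
    [0,0,-88.5,2.7,-53.7,4,0],
  ],
)

```text
time: 64.4
position: [0.4328, -0.305, 0.3279]
tool_rot: [-3.135, -0.17, -0.001]
ft_force: [0.2, -0.2, 0.8]
grip_width: 0.006
grip_force: 0.0
```

Emit:
carry_out(
  steps=[
    [0,0,0,0,0,0,0],
    [0,0,0,0,0,0,0],
    [0,0,0,0,0,-2,0],
    [0,0,0,0,0,-6,0],
    [0,0,0,0,0,-10,0],
    [0,0,0,0,0,-13,0],
    [0,0,0,0,0,-13,0],
    [0,0,0,0,0,-13,0],
  ],
)

```text
time: 65.2
position: [0.4366, -0.2989, 0.1986]
tool_rot: [-3.133, -0.186, -0.0]
ft_force: [0.1, 0.2, -0.2]
grip_width: 0.006
grip_force: 0.0
```

```bash
python3 snap.py side s27; python3 snap.py scene c27 >/dev/null
python3 - <<'E'
from h import *
for f in ('c27','s27'):
    _,i=pickle.load(open(f+'.pkl','rb'))
    for c in blobs(mask(i,(105,120,30),(125,255,255)),200):
        a=cv2.approxPolyDP(c,5,True)[:,0];q=plane(i,a,.022)[:,:2];print(f,'cover',len(a),q.mean(0).round(3))
E
```

```text
65.2 [ 0.4366 -0.2989  0.1986] yaw_y -83.22 zax [-1.0e-04  3.1e-03 -1.0e+00] q [-0.54  0.14  1.19  1.81 -0.13  1.28 -0.77] F [ 0.1  0.2 -0.2] 0.006399079963529646
c27 cover 4 [0.39  0.231]
```

Emit:
carry_out(
  steps=[
    [0,0,0,-0.2,-0.2,-2,0],
    [0,0,0,-0.2,-0.2,-3.5,0],
    [0,0,0,-0.2,-0.2,-4.5,0],
    [0,0,0,-0.2,-0.2,-5.5,0],
    [0,0,0,-0.2,-0.2,-6.5,0],
    [0,0,0,-0.2,-0.2,-7.5,0],
    [0,0,0,-0.2,-0.2,-8,0],
    [0,0,0,-0.2,-0.2,-8.4,0],
    [0,0,0,-0.2,-0.2,-8.5,0],
    [0,0,0,-0.2,-0.2,-8.5,0],
  ],
)

```text
time: 66.3
position: [0.4339, -0.3025, 0.1152]
tool_rot: [-3.132, -0.181, -0.001]
ft_force: [-5.6, 4.7, 15.9]
grip_width: 0.003
grip_force: 8.3
```

Emit:
carry_out(
  steps=[
    [0,0,0,0,0,3,0],
    [0,0,0,0,0,7,0],
    [0,0,0,0,0,12,0],
    [0,0,0,-1,0,17,0],
    [0,0,0,-1,5,21,0],
    [0,0,0,-1,5,21,0],
    [0,0,0,-1,5,21,0],
    [0,0,0,-1,5,21,0],
  ],
)

```text
time: 67.1
position: [0.4238, -0.2529, 0.3229]
tool_rot: [-3.134, -0.182, -0.002]
ft_force: [-0.5, 0.3, -0.2]
grip_width: 0.007
grip_force: 0.0
```

```bash
python3 snap.py wrist w28; python3 snap.py side s28 >/dev/null; python3 snap.py scene c28 >/dev/null
python3 - <<'E'
from h import *
for f in ('w28','c28','s28'):
    s,i=pickle.load(open(f+'.pkl','rb'))
    m=mask(i,(0,140,50),(6,255,255))|mask(i,(172,140,50),(180,255,255))
    for nm,P in [('up',(.435,-.301,.155)),('down',(.435,-.301,.115)),('sel',(.4885,-.185,.208))]: print(f,nm,proj(i,np.array(P),s)[0].round(1))
    for c in blobs(m,15): 
        x,y,w,h=cv2.boundingRect(c)
        if f=='w28' or (150<x<300 and 180<y<300): print(' red',x,y,w,h,np.round(cv2.minAreaRect(c)[0],1))
    if f!='w28':
        for c in blobs(mask(i,(105,120,30),(125,255,255)),200): print('cover',plane(i,cv2.approxPolyDP(c,5,True)[:,0],.022)[:,:2].mean(0).round(3))
        g=cv2.cvtColor(i['pixels'],cv2.COLOR_RGB2GRAY)
        for P in [(.577,-.1345),(.5828,-.1955),(.5896,-.255)]:
            for z in (.205,):
                u,v=proj(i,np.array([*P,z]))[0].astype(int);print('cage top',u,v,g[v-14:v+11:2,u].tolist())
E
```

```text
67.1 [ 0.4238 -0.2529  0.3229] yaw_y -83.37 zax [ 8.0e-04  2.8e-03 -1.0e+00] q [-0.68 -0.17  1.05  1.69  0.15  1.54 -1.09] F [-0.5  0.3 -0.2] 0.007414180237147689
w28 up [296.3 164.9]
w28 down [292.  158.8]
w28 sel [189.6 105.8]
 red 275 145 34 28 [291.5 158.5]
 red 180 94 20 29 [189.5 108. ]
c28 up [176.6 213. ]
c28 down [178.3 220.3]
c28 sel [209.3 195.2]
 red 206 193 8 8 [209. 196.]
cover [0.392 0.23 ]
cage top 235 201 [162, 160, 155, 162, 162, 164, 154, 31, 37, 33, 33, 31, 52]
cage top 223 210 [163, 162, 158, 143, 153, 158, 147, 36, 36, 34, 33, 32, 51]
cage top 210 220 [24, 158, 160, 158, 159, 161, 79, 33, 33, 31, 30, 26, 74]
s28 up [242.7 255.7]
s28 down [242.8 264.6]
s28 sel [248.4 217.6]
 red 236 259 14 14 [242.8 266.1]
 red 244 216 8 10 [247.5 220.5]
cage top 268 205 [149, 168, 168, 168, 169, 168, 161, 53, 32, 29, 30, 31, 47]
cage top 275 215 [170, 162, 159, 160, 112, 83, 78, 39, 31, 34, 31, 30, 47]
cage top 283 225 [131, 157, 161, 142, 94, 82, 93, 43, 32, 31, 34, 32, 31]
```

The lever is latched down with all three cages sunk 40 mm. The selector is at its stop and the cover is centred. Handing in.

```bash
python3 -c "
from bench import ctrl
print(ctrl.close_job())"
```

```text
the job is handed in; nothing more can be done
None
```

I handed the job in at about 67 s: cover centred on the board, selector at its dark-dot stop, all three cages seated in their own slots, and the lever latched down with the cages sunk. One cage jammed on its first try and was re-inserted; the wrist force then reached about 41 N, so the 40 N limit on the gripper's body may have been passed if its handle touched the body.

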